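# Load the run caddy for the analyser

### The job

Load the blue caddy for the next analyser run: first stand the amber bottle upright in one of its two square compartments, then stand the green carton upright in the other, and last draw the sample plate out of its sloping rack and stand it on its long edge in the long narrow slot. Set each one down on the caddy's floor without dropping it, let go of it before fetching the next, and leave the beaker, the computer mouse and the tube stand as they are.

Things in the scene. Friction and masses are not known exactly. Their poses are not given: they have to be found in the camera images.
- caddy: Blue open caddy, fixed to the bench, 124 (x) by 149 (y) by 45 mm high. Origin: centre of its underside; z up. Walls and dividers 4 mm thick and all 45 mm high, floor 4 mm thick. Seen along its x axis (which points roughly away from the robot): two square compartments side by side on the -x side, each 90 (x) by 68.5 (y) mm inside, then the long narrow slot on the +x side, 22 (x) by 141 (y) mm inside. Its yaw varies.
- cell_left (a point): Centre of the inner floor (4 mm above the bench) of the caddy's square compartment on its +y side; axes as the caddy.
- cell_right (a point): Centre of the inner floor (4 mm above the bench) of the caddy's square compartment on its -y side; axes as the caddy.
- slot (a point): Centre of the inner floor (4 mm above the bench) of the caddy's long narrow slot, which runs along y; axes as the caddy.
- bottle: Amber wide-mouth bottle with a white screw cap, standing on the bench, 85 mm tall, about 120 g. Body 42 mm diameter up to 55 mm; the cap, 38 mm diameter, runs from 59 to 85 mm. Origin: centre of its underside; z up. Held by the cap the fingers stay above the caddy's walls.
- carton: Rigid green carton with a white band, standing on the bench, 34 (x) by 48 (y) by 80 (z) mm, about 100 g. Origin: centre of its underside; z up. Its yaw varies.
- plate: Flat white sample plate with blue wells on its +x face (the upper one in the rack), 15 (x, thickness) by 127 (y, long edge) by 85 (z, height on its long edge) mm, about 80 g. Origin: middle of its lower long edge face; its z runs up within the plate. In the rack its z leans 35 degrees from vertical, towards the rack's -x side, which faces outwards to the robot's left (the rack's yaw varies), so its upper edge is grasped across the thickness with the tool leaning as much.
- rack: Grey sloping rack on a dark steel foot, fixed, foot 130 by 150 mm. Origin: 10 mm to the -x side of the foot's centre, on the bench. It holds the plate's origin at (30, 0, 45) mm in the rack's frame. Two channels, 45 mm deep along the plate, hold the plate's two ends (beyond 38 mm from its middle) with 4.5 mm play across the thickness; the middle 76 mm is open on both faces. The plate must be drawn up along its own slope by 45 mm to come free.
- beaker: Bystander: clear beaker, 64 mm diameter, 80 mm tall, open top. Origin: centre of its underside.
- mouse: Bystander: black and grey computer mouse on a blue mat, 95 by 56 by 28 mm. Origin: centre of its underside.
- tubes: Bystander: orange tube stand with capped tubes, 50 by 110 mm, 53 mm tall. Origin: centre of its underside.
Mind the look-alikes: they are no part of the job. There is more than one size of the plate; the job needs the smaller. Of the things that look like the carton, take the one that is farthest from the robot's base at the start.

How it is judged:
By the outcome, as a careful person would: the job done as asked, in the order asked, and still so for the second after the job is handed in, with the robot touching nothing.
It also fails if it takes over 70 s, if anything falls off the work surface, if the arm or the gripper's body presses on something with over 40 N, if the wrist force passes 120 N, or if a joint passes its speed limit or range.

### The arm

A 6-joint arm with a two-finger parallel gripper is mounted at the origin on the work surface. World frame = base frame: x ahead of the robot, y to its left, z up, the work surface at z = 0. Lengths are in m, angles in rad, forces in N, time in s.
With the tool pointing down it reaches from about 0.35 to 0.925 m from the base axis. Payload 6.4 kg.
Tool frame: the origin (TCP) lies midway between the tips of the shut fingers; the grasp point (between the pads) lies 19 mm behind it; z points along the fingers, x is the direction in which the jaws open and shut, and the axes are right-handed (so a half turn about z gives the same grasp; the last joint's range is limited). The gripper opens to 85 mm and grips with 20 to 120 N. Pads are 22 mm wide; open, the fingers measure 114 mm over their backs; the gripper's body (76 mm by 85 mm) begins 54 mm behind the grasp point. The pads swing forward as they close: fully open they stand 13 mm farther back than shut.
Start: joints at [0.96, 0.245, 1.558, -0, 1.339, -0.174], TCP at [0.275, 0.589, 0.231] pointing down, gripper open.
Joint ranges: [-3.13, 3.13], [-1.02, 2.26], [0.13, 2.54], [-0.95, 4.09], [0.21, 2.88], [-2.74, 2.74]. Speed limits (rad/s): [2.57, 2.57, 3.14, 3.14, 3.14, 3.14].

### API

Orientations are given as a unit quaternion [w, x, y, z].
In Python, from bench import * gives the robot as it stands. The module is installed in compiled form; this text tells all that it offers.
- The arm moves only by the tool arm_command, never from a script. Its arguments are lists of equal length, an entry for each row: "jaw": the gripper command: -1 is fully open, 1 is shut, values between are in proportion; "xyz": the shift along the tool's x, y, z in cm, a list of three; "yaw": the turn about the tool's z in degrees. In form: {"jaw": [jaw, ...], "xyz": [[dx, dy, dz], ...], "yaw": [yaw, ...]}. A call has 1 to 20 rows; each row is the pose to reach, as a shift and turn from the pose commanded when the call began, along the tool's axes at that moment; what a row does not reach only later rows make up. A row lasts 1/12 s, in which the tool goes at most 41.7 mm and 7.16 degrees, less where a joint would pass 70% of its speed; a pose out of reach is approached as far as the arm can. A call with a gripper value outside its range is refused whole. The fingers move at their own pace and stop on an object; "newtons" is the grip in N (left out, the last holds). Time passes only in rows, so rows that repeat a pose let the fingers close. It gives the time, the measured TCP pose, the force and the opening at its end, in the units of the state.
- observe(): the state, without advancing time (a new reading comes with each control period).
- snapshot(name): name is "scene" or "top" or "wrist"; returns a dict with "frame" (400x640x3 uint8, blue, green, red), "vfov" (degrees; the focal length in pixels is half the picture's height over the tangent of half this angle, whatever the lens; pixels are square), "cx", "cy" (the principal point, pixels), "R" (3x3) and "t" (3): a world point X has camera coordinates R X + t; the wrist camera has in their place "mount" (4x4, takes a point from camera to tool coordinates, whose origin is the TCP and whose axes are the tool frame's). Camera axes: x right, y down, z forward; pixel columns grow to the right and rows downward; lengths in m; the calibration is good to about 2 mm. A picture is of the moment at which its call begins: read the wrist's pose just before it. There is no depth.
- job_done(): hands the job in, once; it reports no verdict.
The state is a dict: "time": time; "q": joint angles; "qd": joint speeds; "effort": joint torques, N m; "tool_pos": TCP position; "eef_rot": TCP orientation; "wrist_force": force on the tool from outside, world axes, zero at the start; "moment": the same for the moment, N m; "grip_width": finger opening in m.
Only numpy, scipy, OpenCV 4.12 (cv2) and the standard library are available. Lean on these libraries where they do the work, as an engineer would, in place of code of your own. Each camera call takes 0.05 s, during which the arm holds its last target.

## Working session

There is one attempt and no reset: what is moved stays moved. The work goes in short steps, Python scripts to look and compute and a tool call to move; the robot and the scene stay as the last step left them, time stands still between calls to the robot, and variables do not carry over. Pictures are saved under pics/ and viewed, and the job is handed in when it is done.

Besides the shell and the picture viewer there is one more tool, called after "Call:" in YAML: its name, and indented under it one key for each argument. arm_command: Moves the arm, as the interface text tells. Its arguments: {"type":"object","properties":{"jaw":{"type":"array","items":{"type":"number"}},"xyz":{"type":"array","items":{"type":"array","items":{"type":"number"}}},"yaw":{"type":"array","items":{"type":"number"}},"newtons":{"type":"number"}},"required":["jaw","xyz","yaw"]}

```bash
mkdir -p pics; python3 - <<'E'
from bench import *
import cv2,numpy as np
print(observe())
for n in ["scene","top","wrist"]:
    s=snapshot(n); cv2.imwrite(f"pics/{n}0.png",s["frame"])
    print(n,{k:(np.round(v,4).tolist() if k!="frame" else 0) for k,v in s.items()})
E
```

```text
{'time': 0.0, 'q': array([ 9.59885889e-01,  2.45813869e-01,  1.55905772e+00,  7.99239868e-06,
        1.33868702e+00, -1.74103269e-01]), 'qd': array([-1.05764011e-03,  5.57247806e-05, -6.77354289e-04, -4.03799912e-04,
       -2.10134696e-03,  1.10113507e-03]), 'effort': array([-9.73519418e-04, -4.29510427e+01, -3.26130545e+01, -2.31502218e-04,
        5.31523197e-03, -5.04181503e-05]), 'tool_pos': array([0.27464253, 0.58849534, 0.23015696]), 'eef_rot': array([ 3.72751504e-04,  8.43519080e-01,  5.37098310e-01, -9.09568141e-04]), 'wrist_force': array([-0.8428338 , -0.60565155, -0.26410316]), 'moment': array([-0.0267715 , -0.01653722, -0.02679547]), 'grip_width': 0.08559782232141583}
scene {'frame': 0, 'vfov': 48.3259, 'cx': 317.8052, 'cy': 191.729, 'R': [[-0.4968, 0.8678, -0.0128], [0.5765, 0.3189, -0.7523], [-0.6487, -0.3811, -0.6587]], 't': [0.2703, -0.2489, 1.6247]}
top {'frame': 0, 'vfov': 42.1197, 'cx': 310.8183, 'cy': 210.744, 'R': [[0.0074, -1.0, -0.0054], [-0.9827, -0.0063, -0.1854], [0.1853, 0.0067, -0.9827]], 't': [-0.0047, 0.5401, 1.3739]}
wrist {'frame': 0, 'vfov': 66.8389, 'cx': 319.0716, 'cy': 197.5623, 'mount': [[1.0, -0.0003, 0.0004, 0.0001], [0.0001, 0.9513, 0.3082, -0.0785], [-0.0004, -0.3082, 0.9513, -0.1433], [0.0, 0.0, 0.0, 1.0]]}
```

View pics/scene0.png

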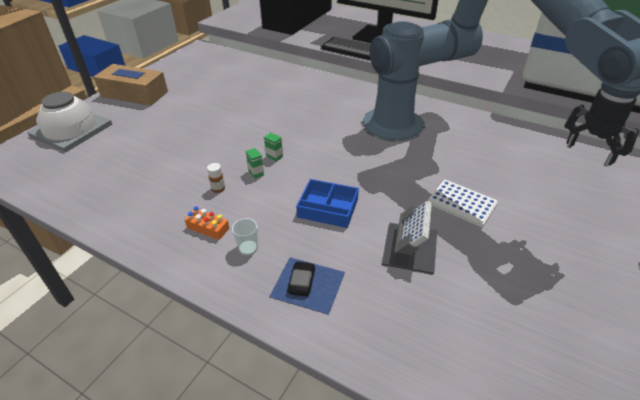

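View pics/top0.png

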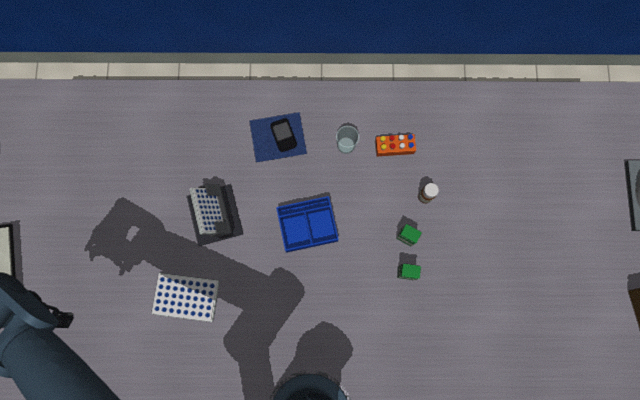

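View pics/wrist0.png

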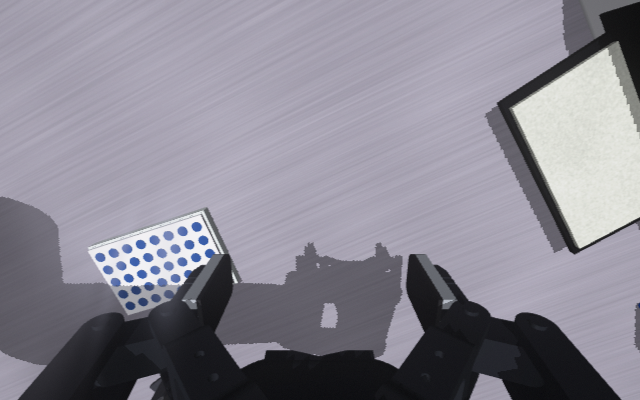

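The top view (up is +x, left is +y) shows the bottle at (430,191), the far carton at (410,234), the near look-alike carton at (410,271), the caddy at (308,224), and the rack with its plate at (210,210). The larger plate lies on the bench at (185,298).

```bash
cat > h.py <<'E'
from bench import *
import cv2,numpy as np
from scipy.spatial.transform import Rotation as Ro
def fpx(s): return 200/np.tan(np.radians(s["vfov"])/2)
def cam(s,o=None):
    if "R" in s: R=np.array(s["R"]);t=np.array(s["t"]);return R.T,-R.T@t
    M=np.array(s["mount"]);q=o["eef_rot"];Rt=Ro.from_quat([q[1],q[2],q[3],q[0]]).as_matrix()
    return Rt@M[:3,:3],Rt@M[:3,3]+o["tool_pos"]
def ray(s,uv,o=None):
    Rc,c=cam(s,o);uv=np.atleast_2d(uv).astype(float);f=fpx(s)
    d=np.c_[(uv[:,0]-s["cx"])/f,(uv[:,1]-s["cy"])/f,np.ones(len(uv))]@Rc.T
    return c,d
def onz(s,uv,z,o=None):
    c,d=ray(s,uv,o);return c+d*((z-c[2])/d[:,2])[:,None]
def proj(s,X,o=None):
    Rc,c=cam(s,o);p=(np.atleast_2d(X)-c)@Rc;return np.c_[s["cx"]+fpx(s)*p[:,0]/p[:,2],s["cy"]+fpx(s)*p[:,1]/p[:,2]]
def Rt(o):
    q=o["eef_rot"];return Ro.from_quat([q[1],q[2],q[3],q[0]]).as_matrix()
def crop(s,u0,v0,w,h,k,name):
    cv2.imwrite(name,cv2.resize(s["frame"][v0:v0+h,u0:u0+w],None,fx=k,fy=k,interpolation=cv2.INTER_CUBIC))
def comps(m,amin=20):
    n,l,st,c=cv2.connectedComponentsWithStats(m.astype(np.uint8))
    return [(l==i,st[i],c[i]) for i in range(1,n) if st[i][4]>=amin]
def rect(m):
    cs,_=cv2.findContours(m.astype(np.uint8),cv2.RETR_EXTERNAL,cv2.CHAIN_APPROX_NONE)
    return cv2.minAreaRect(max(cs,key=len))
E
python3 - <<'E'
from h import *
for n in ["top","scene"]:
    s=snapshot(n);f=s["frame"]
    hsv=cv2.cvtColor(f,cv2.COLOR_BGR2HSV)
    if n=="top":
        crop(s,140,160,200,150,4,"pics/c_top1.png"); crop(s,370,160,100,130,4,"pics/c_top2.png")
    else:
        crop(s,360,160,160,120,5,"pics/c_sc1.png"); crop(s,180,120,190,140,4,"pics/c_sc2.png")
    g=cv2.inRange(hsv,(45,120,40),(80,255,255))>0
    for m,st,c in comps(g): print(n,"green",st,np.round(c,1))
    b=cv2.inRange(hsv,(105,150,60),(125,255,255))>0
    for m,st,c in comps(b,200): print(n,"blue",st,np.round(c,1))
E
```

```text
top green [401 224  20  20 234] [410.4 233.4]
top green [401 264  20  15 239] [410.5 270.9]
top blue [    0     0   640    54 33823] [322.2  25.9]
top blue [ 277  196   61   56 2479] [307.  223.7]
scene green [265 133  15  10  88] [272.2 137.7]
scene green [266 142  15   8  61] [273.1 145.6]
scene green [247 149  14  11  96] [253.3 153.7]
scene green [267 155  15   5  20] [274.2 157.2]
scene green [248 159  14   8  51] [255.4 162.8]
scene blue [533  35  34  17 270] [549.1  42.8]
scene blue [  76   36   48   40 1085] [98.1 53.6]
scene blue [ 60  43  18  28 219] [68.  56.6]
scene blue [ 297  180   61   47 2077] [327.3 202.7]
```

View pics/c_top1.png

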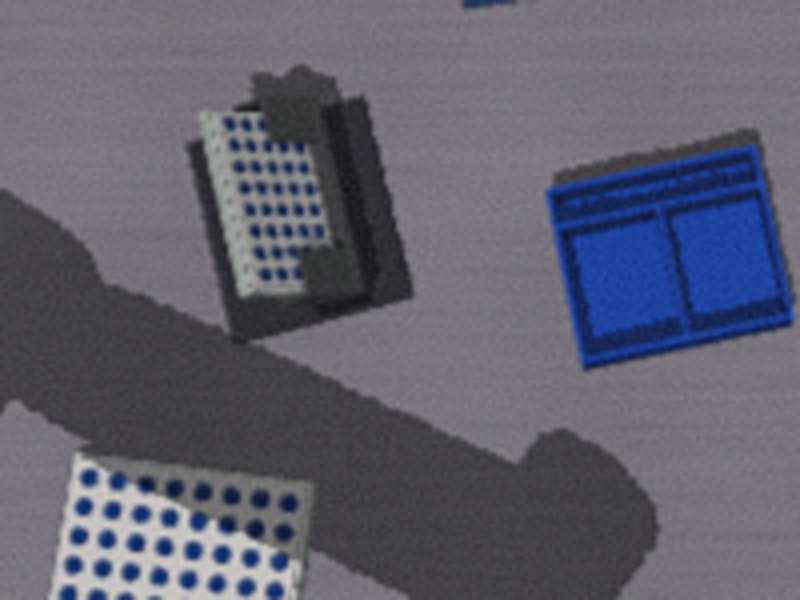

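View pics/c_top2.png

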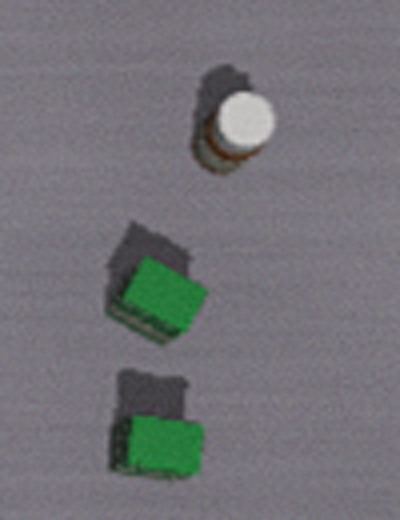

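View pics/c_sc1.png

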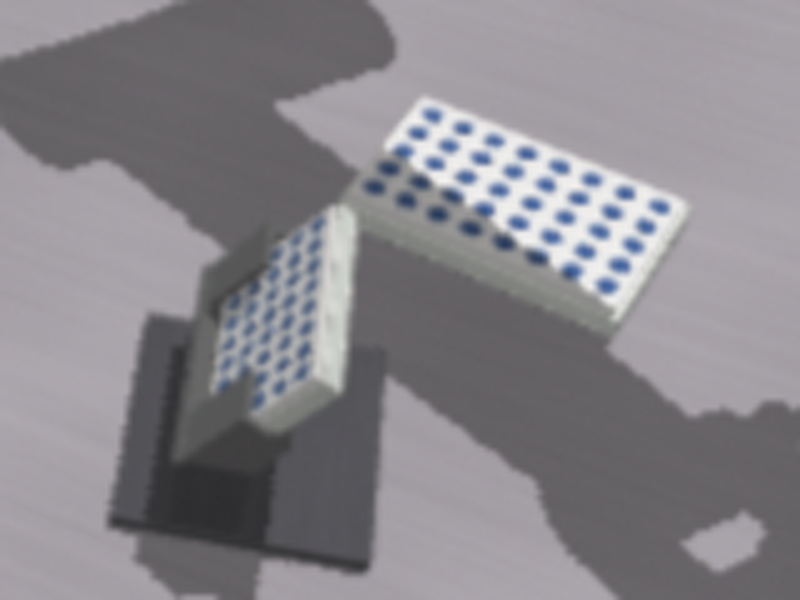

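View pics/c_sc2.png

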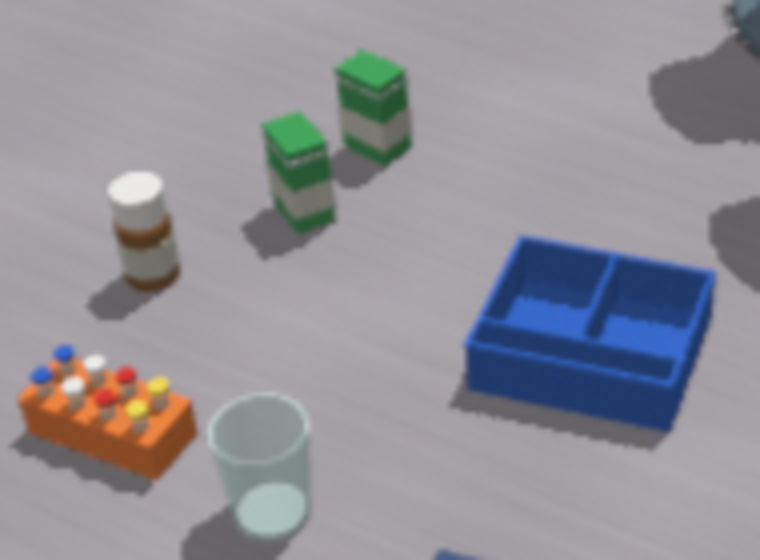

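The crops show the bottle cap at about (431,190) and the far carton's top at about (411,233). The plate's upper edge is on the left, leaning to +y. The caddy's slot is on its far (+x) side. Next I compute the poses.

```bash
cat > meas.py <<'E'
from h import *
def shrinkrect(P):  # metric minarea rect
    (c,wh,a)=cv2.minAreaRect((P[:,:2]*1000).astype(np.float32)); return np.round(c,1),np.round(wh,1),round(a,1)
E
python3 - <<'E'
from meas import *
s=snapshot("top");hsv=cv2.cvtColor(s["frame"],cv2.COLOR_BGR2HSV);o=observe()
s2=snapshot("scene");hsv2=cv2.cvtColor(s2["frame"],cv2.COLOR_BGR2HSV)
def pts(m): 
    v,u=np.nonzero(m);return np.c_[u,v]
# cap
for n,S,H,(x0,y0,x1,y1) in [("top",s,hsv,(420,178,442,205)),("scene",s2,hsv2,(203,160,228,180))]:
    m=np.zeros(H.shape[:2],bool);sub=H[y0:y1,x0:x1];m[y0:y1,x0:x1]=(sub[...,1]<25)&(sub[...,2]>185)
    for mm,st,c in comps(m): 
        P=onz(S,pts(mm),.085);print(n,"cap",st,c,onz(S,c,.085),np.ptp(P,axis=0))
for n,S,H in [("top",s,hsv),("scene",s2,hsv2)]:
    g=cv2.inRange(H,(45,120,105),(80,255,255))>0
    for mm,st,c in comps(g): 
        P=onz(S,pts(mm),.08);print(n,"cart",st,np.round(c,1),np.round(P.mean(0),4),shrinkrect(P))
    b=cv2.inRange(H,(105,150,60),(125,255,255))>0
    for mm,st,c in comps(b,1000):
        if st[3]<100 and st[0]>200: 
            P=onz(S,pts(mm),.045);print(n,"caddy",st,np.round(P.mean(0),4),shrinkrect(P))
# caddy hull in top image
E
```

```text
top cap [426 184  12  12 120] [431.35 189.5 ] [[ 0.59386231 -0.32525835  0.085     ]] [0.03044276 0.02996244 0.        ]
scene cap [207 163  14   8  88] [213.28409091 166.40909091] [[ 0.59312661 -0.323966    0.085     ]] [3.88631410e-02 3.61759114e-02 2.22044605e-16]
top cart [401 225  20  18 201] [411.  233.1] [ 0.4756 -0.268   0.08  ] (array([ 475.7, -267.9]), array([45.2, 31.5]), 60.6)
top cart [402 264  19  14 213] [410.9 270.7] [ 0.3762 -0.265   0.08  ] (array([ 376.2, -265.1]), array([45.5, 32.4]), 81.9)
top caddy [ 277  196   61   56 2483] [0.5053 0.0091 0.045 ] (array([505.8,   9.1]), array([128. , 147.9]), 12.6)
scene cart [265 133  15  10  84] [272.  137.5] [ 0.3801 -0.2615  0.08  ] (array([ 379.9, -261.7]), array([45.5, 32.4]), 80.0)
scene cart [247 149  14  10  93] [253.2 153.5] [ 0.4794 -0.2633  0.08  ] (array([ 478.9, -263.7]), array([46. , 31.2]), 59.1)
scene caddy [ 297  180   61   47 2074] [0.5296 0.0227 0.045 ] (array([526.9,  20.4]), array([160.1, 152. ]), 12.7)
```

```bash
cat >> h.py <<'E'
def psi(o):
    r=Rt(o);return np.degrees(np.arctan2(r[1,0],r[0,0]))
def go(tgt,ps=None):
    o=observe();r=Rt(o);d=r.T@(np.array(tgt)-o["tool_pos"])*100
    print("t",round(o["time"],2),"pos",np.round(o["tool_pos"],4),"psi",round(psi(o),2),"tilt",np.round(r[:2,2],4),"| cm",np.round(d,2),"yaw",None if ps is None else round(-((ps-psi(o)+180)%360-180),2), "n",np.linalg.norm(d)/4.17)
E
python3 - <<'E'
from h import *
go([.5935,-.3246,.20],-29)
E
```

```text
t 0.35 pos [0.2749 0.5889 0.231 ] psi 64.97 tilt [-0.0003 -0.0004] | cm [-69.29  67.51   3.13] yaw 93.97 n 23.212050687385464
```

Call:
arm_command:
  jaw: [-1,-1,-1,-1,-1,-1,-1,-1,-1,-1,-1,-1,-1,-1,-1,-1,-1,-1,-1,-1]
  xyz:
    - [-69.3,67.5,3.1]
    - [-69.3,67.5,3.1]
    - [-69.3,67.5,3.1]
    - [-69.3,67.5,3.1]
    - [-69.3,67.5,3.1]
    - [-69.3,67.5,3.1]
    - [-69.3,67.5,3.1]
    - [-69.3,67.5,3.1]
    - [-69.3,67.5,3.1]
    - [-69.3,67.5,3.1]
    - [-69.3,67.5,3.1]
    - [-69.3,67.5,3.1]
    - [-69.3,67.5,3.1]
    - [-69.3,67.5,3.1]
    - [-69.3,67.5,3.1]
    - [-69.3,67.5,3.1]
    - [-69.3,67.5,3.1]
    - [-69.3,67.5,3.1]
    - [-69.3,67.5,3.1]
    - [-69.3,67.5,3.1]
  yaw: [94,94,94,94,94,94,94,94,94,94,94,94,94,94,94,94,94,94,94,94]

```text
time: 2.02
tool_pos: [0.5494, -0.1997, 0.2046]
eef_rot: [-0.0, 0.968, -0.251, 0.0]
wrist_force: [1.0, 0.8, 0.1]
grip_width: 0.0852
```

```bash
python3 - <<'E'
from h import *
go([.5935,-.3246,.20],-29)
E
```

```text
t 2.02 pos [ 0.5494 -0.1997  0.2046] psi -29.05 tilt [ 0.0003 -0.    ] | cm [9.92 8.78 0.46] yaw -0.05 n 3.1781951412877882
```

Call:
arm_command:
  jaw: [-1,-1,-1,-1,-1,-1]
  xyz:
    - [9.9,8.8,0.5]
    - [9.9,8.8,0.5]
    - [9.9,8.8,0.5]
    - [9.9,8.8,0.5]
    - [9.9,8.8,0.5]
    - [9.9,8.8,0.5]
  yaw: [0,0,0,0,0,0]

```text
time: 2.52
tool_pos: [0.5928, -0.3223, 0.1991]
eef_rot: [-0.0, 0.968, -0.251, -0.001]
wrist_force: [-0.0, 1.6, 0.1]
grip_width: 0.0856
```

```bash
python3 - <<'E'
from h import *
go([.5935,-.3246,.20],-29)
o=observe();s=snapshot("wrist");cv2.imwrite("pics/w1.png",s["frame"])
print(proj(s,[[.5935,-.3246,.085],[.4775,-.266,.08]],o))
E
```

```text
t 2.52 pos [ 0.5928 -0.3223  0.1991] psi -29.06 tilt [-0.0008  0.001 ] | cm [ 0.18  0.17 -0.09] yaw -0.06 n 0.06272399805183061
[[320.66437278 195.0122386 ]
 [178.22795585 198.66460575]]
```

View pics/w1.png

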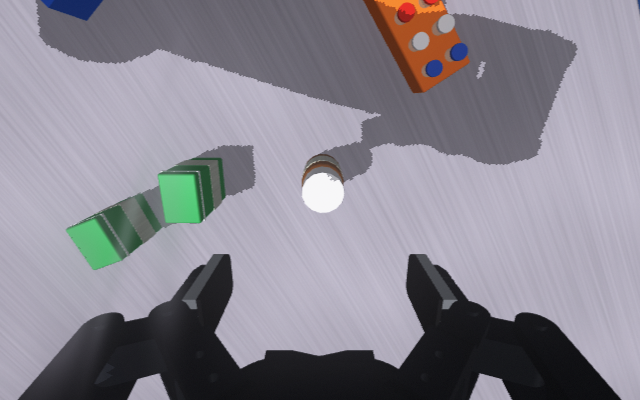

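The wrist view shows the white cap at (322,193), against a prediction of (321,195). The far carton's top is at (180,197) and the look-alike is to its left at (95,240). I'll refine both poses from this view.

```bash
python3 - <<'E'
from meas import *
o=observe();s=snapshot("wrist");H=cv2.cvtColor(s["frame"],cv2.COLOR_BGR2HSV)
m=np.zeros(H.shape[:2],bool);sub=H[140:230,290:360];m[140:230,290:360]=(sub[...,1]<25)&(sub[...,2]>225)
for mm,st,c in comps(m): 
    v,u=np.nonzero(mm);P=onz(s,np.c_[u,v],.085,o);print(st,c,P.mean(0),np.ptp(P,axis=0))
g=cv2.inRange(H,(45,100,185),(85,255,255))>0
for mm,st,c in comps(g,200):
    v,u=np.nonzero(mm);P=onz(s,np.c_[u,v],.08,o);print(st,c,P.mean(0),shrinkrect(P))
go([.594,-.324,.053],-29)
E
```

```text
[ 302  174   43   39 1275] [322.65490196 193.51215686] [ 0.59570555 -0.32357696  0.085     ] [0.03697041 0.03714929 0.        ]
[ 159  176   41   47 1595] [179.33981191 198.71410658] [ 0.47812212 -0.26602242  0.08      ] (array([ 477.8, -266.6]), array([44.2, 31.3]), 61.0)
[ 68 221  48  41 904] [ 93.34955752 239.52544248] [ 0.38133792 -0.25921803  0.08      ] (array([ 378.2, -262.7]), array([41.6, 30.2]), 82.4)
t 2.62 pos [ 0.5929 -0.321   0.1996] psi -28.96 tilt [-0.0003  0.0005] | cm [ 0.25  0.21 14.66] yaw 0.04 n 3.517487700212684
```

Call:
arm_command:
  jaw: [-1,-1,-1,-1,-1,-1,-1,1,1,1,1,1,1,1,1,1,1]
  xyz:
    - [0.3,0.2,3]
    - [0.3,0.2,6]
    - [0.3,0.2,9]
    - [0.3,0.2,12]
    - [0.3,0.2,14.8]
    - [0.3,0.2,14.8]
    - [0.3,0.2,14.8]
    - [0.3,0.2,14.8]
    - [0.3,0.2,14.8]
    - [0.3,0.2,14.8]
    - [0.3,0.2,14.8]
    - [0.3,0.2,14.8]
    - [0.3,0.2,14.8]
    - [0.3,0.2,14.8]
    - [0.3,0.2,14.8]
    - [0.3,0.2,14.8]
    - [0.3,0.2,14.8]
  yaw: [0,0,0,0,0,0,0,0,0,0,0,0,0,0,0,0,0]
  newtons: 40

```text
time: 4.03
tool_pos: [0.5954, -0.3263, 0.054]
eef_rot: [0.0, 0.968, -0.251, 0.001]
wrist_force: [-1.8, 1.8, 6.8]
grip_width: 0.0373
```

```bash
python3 - <<'E'
from h import *
go([.5948,-.324,.25],12.6)
o=observe();s=snapshot("wrist");cv2.imwrite("pics/w2.png",s["frame"])
print(o["grip_width"],o["wrist_force"])
E
```

```text
t 4.03 pos [ 0.5954 -0.3263  0.054 ] psi -29.02 tilt [ 0.0014 -0.0012] | cm [ -0.13  -0.16 -19.6 ] yaw -41.62 n 4.700377476471172
0.03726286551089969 [-1.77706635  1.81677786  6.75681304]
```

View pics/w2.png

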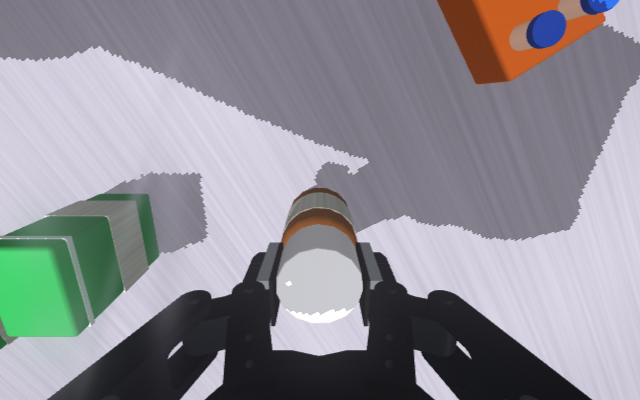

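Cap gripped with the opening reading 37.3 mm, and the cap sits at (320,280) between the pads. I'll lift it, carry it beside the caddy and look.

```bash
python3 - <<'E'
from h import *
o=observe();print(Rt(o).round(3))
go([.5,-.075,.24],12.6)
E
```

```text
[[ 0.874 -0.485  0.001]
 [-0.485 -0.874 -0.001]
 [ 0.002  0.    -1.   ]]
t 4.08 pos [ 0.5954 -0.3263  0.054 ] psi -29.02 tilt [ 0.0014 -0.0012] | cm [-20.5  -17.34 -18.64] yaw -41.62 n 7.838228617126618
```

Call:
arm_command:
  jaw: [1,1,1,1,1,1,1,1,1,1,1,1,1,1,1,1,1,1]
  xyz:
    - [0,0,-2]
    - [0,0,-5]
    - [0,0,-9]
    - [0,0,-13]
    - [0,0,-17]
    - [-3,-2.5,-18.5]
    - [-6,-5,-18.5]
    - [-9,-7.5,-18.5]
    - [-12,-10,-18.5]
    - [-15,-12.5,-18.5]
    - [-18,-15,-18.5]
    - [-20.5,-17.3,-18.5]
    - [-20.5,-17.3,-18.5]
    - [-20.5,-17.3,-18.5]
    - [-20.5,-17.3,-18.5]
    - [-20.5,-17.3,-18.5]
    - [-20.5,-17.3,-18.5]
    - [-20.5,-17.3,-18.5]
  yaw: [0,0,0,0,0,-6,-12,-18,-24,-30,-36,-41.6,-41.6,-41.6,-41.6,-41.6,-41.6,-41.6]

```text
time: 5.58
tool_pos: [0.4996, -0.0759, 0.2365]
eef_rot: [0.0, 0.994, 0.109, -0.0]
wrist_force: [-0.4, 0.3, -1.6]
grip_width: 0.0371
```

```bash
python3 - <<'E'
from h import *
go([.4874,.0416,.15],12.6)
o=observe();s=snapshot("wrist");cv2.imwrite("pics/w3.png",s["frame"])
print(o["grip_width"],o["wrist_force"])
E
```

```text
t 5.58 pos [ 0.4996 -0.0759  0.2365] psi 12.48 tilt [-0.0002 -0.    ] | cm [  1.35 -11.74   8.65] yaw -0.12 n 3.511589284802283
0.03711072143819222 [-0.38597157  0.3151397  -1.56662901]
```

View pics/w3.png

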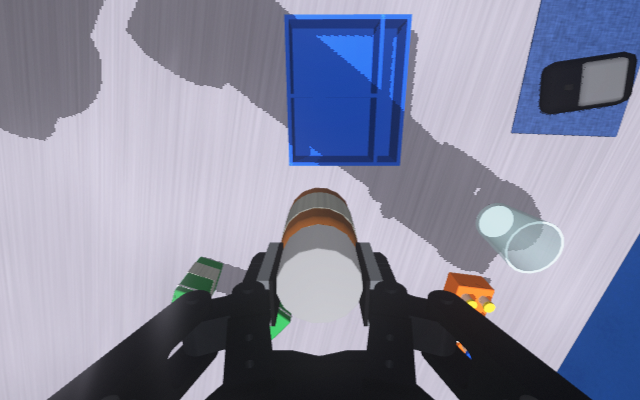

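The caddy shows clearly at columns 285–411 and rows 14–165, and the bottle hangs straight at (320,270). I'll measure the rim's corners.

```bash
python3 - <<'E'
from meas import *
o=observe();s=snapshot("wrist");H=cv2.cvtColor(s["frame"],cv2.COLOR_BGR2HSV)
b=cv2.inRange(H,(100,130,40),(125,255,255))>0
mm=max([c for c in comps(b,1000) if 250<c[2][0]<450],key=lambda c:c[1][4]);print(mm[1])
v,u=np.nonzero(mm[0]);
cs,_=cv2.findContours(mm[0].astype(np.uint8),cv2.RETR_EXTERNAL,cv2.CHAIN_APPROX_NONE)
c=max(cs,key=len)
q=cv2.approxPolyDP(cv2.convexHull(c),6,True)[:,0];print(q.tolist())
P=onz(s,q,.045,o);print(P.round(4)[:,:2].tolist());P0=onz(s,c[:,0],.045,o);print(shrinkrect(P0))
crop(s,270,0,160,180,4,"pics/c3.png") 
E
```

```text
[  285    15   127   151 17983]
[[411, 15], [399, 164], [290, 165], [285, 15]]
[[0.5534, 0.0968], [0.5854, -0.0466], [0.4663, -0.0741], [0.4338, 0.0704]]
(array([509.6,  11.3]), array([124.6, 148.1]), 12.5)
```

View pics/c3.png

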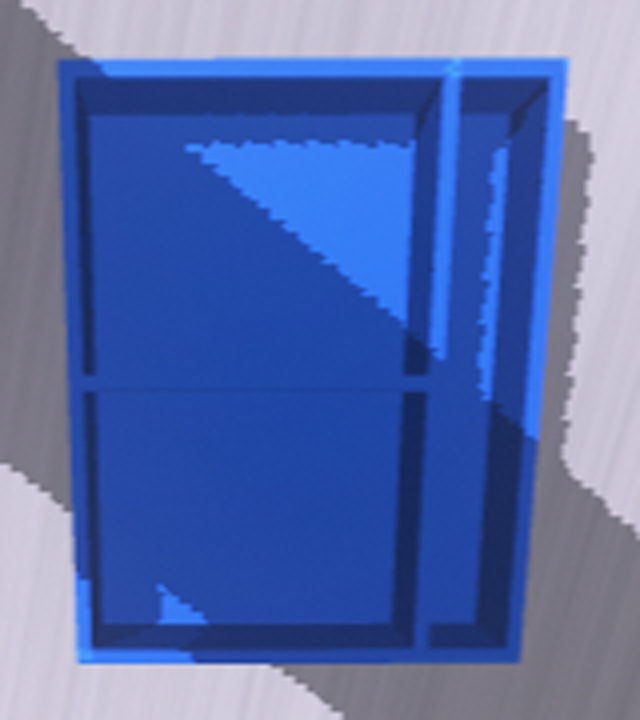

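```bash
python3 - <<'E'
from h import *
go([.4892,.0441,.061],12.5)
E
```

```text
t 5.68 pos [ 0.4995 -0.0756  0.2365] psi 12.51 tilt [-0.0003  0.0001] | cm [  1.59 -11.91  17.55] yaw 0.01 n 5.099573564026948
```

Call:
arm_command:
  jaw: [1,1,1,1,1,1,1,1,1,1,1,1,1,1,1,1,1,1]
  xyz:
    - [0.4,-3,0]
    - [0.8,-6,1]
    - [1.2,-9,3]
    - [1.6,-11.9,5]
    - [1.6,-11.9,7]
    - [1.6,-11.9,8]
    - [1.6,-11.9,9]
    - [1.6,-11.9,10]
    - [1.6,-11.9,11]
    - [1.6,-11.9,12]
    - [1.6,-11.9,13]
    - [1.6,-11.9,14]
    - [1.6,-11.9,15]
    - [1.6,-11.9,16]
    - [1.6,-11.9,16.8]
    - [1.6,-11.9,17.2]
    - [1.6,-11.9,17.2]
    - [1.6,-11.9,17.2]
  yaw: [0,0,0,0,0,0,0,0,0,0,0,0,0,0,0,0,0,0]

```text
time: 7.18
tool_pos: [0.4892, 0.0447, 0.0646]
eef_rot: [0.0, 0.994, 0.11, -0.0]
wrist_force: [-0.2, -0.4, -1.5]
grip_width: 0.0367
```

```bash
python3 - <<'E'
from h import *
go([.4892,.0441,.058],12.5)
o=observe();s=snapshot("wrist");cv2.imwrite("pics/w4.png",s["frame"])
print(o["grip_width"],o["wrist_force"])
E
```

```text
t 7.18 pos [0.4892 0.0447 0.0646] psi 12.58 tilt [-0. -0.] | cm [-0.01  0.06  0.66] yaw 0.08 n 0.15810413702975987
0.03669692613205781 [-0.16322635 -0.35990287 -1.47327689]
```

View pics/w4.png

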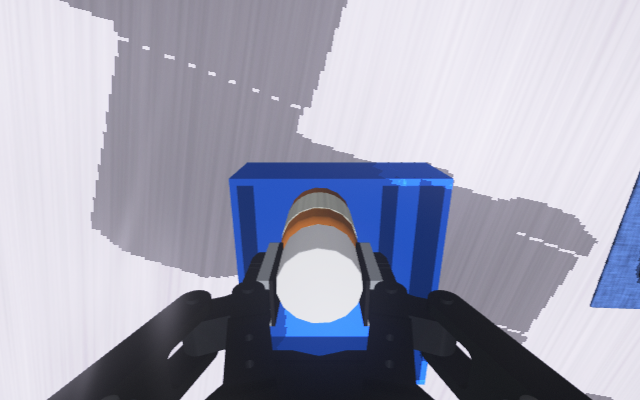

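The bottle is centred in the left cell and not touching yet (force −1.5 N). I'll lower it in small steps until it contacts the floor.

Call:
arm_command:
  jaw: [1,1,1,1,1,1]
  xyz:
    - [0,0,0.2]
    - [0,0,0.4]
    - [0,0,0.6]
    - [0,0,0.7]
    - [0,0,0.7]
    - [0,0,0.7]
  yaw: [0,0,0,0,0,0]

```text
time: 7.73
tool_pos: [0.4892, 0.0447, 0.058]
eef_rot: [0.0, 0.994, 0.11, 0.0]
wrist_force: [-2.6, -0.1, 4.0]
grip_width: 0.0368
```

Call:
arm_command:
  jaw: [0.3,0,-0.3,-0.6,-0.6,-0.6,-0.6,-0.6,-0.6,-0.6,-0.6,-0.6,-0.6]
  xyz:
    - [0,0,0]
    - [0,0,0]
    - [0,0,0]
    - [0,0,0]
    - [0,0,0]
    - [0,0,0]
    - [0,0,-2]
    - [0,0,-4]
    - [0,0,-8]
    - [0,0,-12]
    - [0,0,-15]
    - [0,0,-15]
    - [0,0,-15]
  yaw: [0,0,0,0,0,0,0,0,0,0,0,0,0]

```text
time: 8.82
tool_pos: [0.4904, 0.0445, 0.2098]
eef_rot: [0.001, 0.994, 0.11, 0.002]
wrist_force: [-0.8, -0.2, -0.3]
grip_width: 0.0681
```

```bash
python3 - <<'E'
from h import *
go([.478,-.266,.20],-29.5)
o=observe();s=snapshot("wrist");cv2.imwrite("pics/w5.png",s["frame"])
print(o["grip_width"],o["wrist_force"])
E
```

```text
t 8.82 pos [0.4904 0.0445 0.2098] psi 12.58 tilt [ 0.0049 -0.0007] | cm [-7.98 30.04  1.  ] yaw 42.08 n 7.456255535686998
0.06814069771847964 [-0.83152956 -0.19143948 -0.29751192]
```

View pics/w5.png

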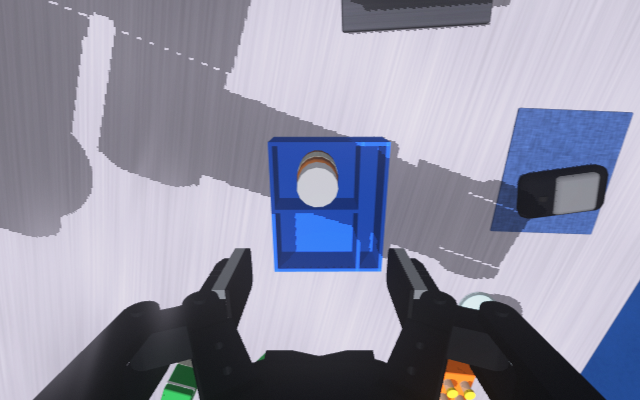

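The bottle stands upright in the left cell, with its cap at (317,185). Next is the carton.

Call:
arm_command:
  jaw: [-1,-1,-1,-1,-1,-1,-1,-1,-1,-1,-1,-1,-1]
  xyz:
    - [-1,3.8,0]
    - [-2,7.5,0]
    - [-3,11.3,1]
    - [-4,15,1]
    - [-5,18.8,1]
    - [-6,22.5,1]
    - [-7,26.3,1]
    - [-8,30,1]
    - [-8,30,1]
    - [-8,30,1]
    - [-8,30,1]
    - [-8,30,1]
    - [-8,30,1]
  yaw: [6,12,18,24,30,36,42,42,42,42,42,42,42]

```text
time: 9.95
tool_pos: [0.4762, -0.2641, 0.1968]
eef_rot: [-0.0, 0.967, -0.253, -0.001]
wrist_force: [0.4, 0.5, 0.4]
grip_width: 0.0858
```

```bash
python3 - <<'E'
from meas import *
o=observe();s=snapshot("wrist");cv2.imwrite("pics/w6.png",s["frame"])
H=cv2.cvtColor(s["frame"],cv2.COLOR_BGR2HSV)
g=cv2.inRange(H,(45,100,185),(85,255,255))>0
for mm,st,c in comps(g,200):
    v,u=np.nonzero(mm);P=onz(s,np.c_[u,v],.08,o);print(st,c,P.mean(0),shrinkrect(P))
go([.478,-.266,.047],-29.5)
E
```

```text
[305 170  21  47 675] [313.76740741 187.36      ] [ 0.47454631 -0.25800382  0.08      ] (array([ 472.8, -263.5]), array([43.2, 17.8]), 61.0)
[ 203  216   47   43 1155] [226.85541126 236.98614719] [ 0.37909167 -0.26019808  0.08      ] (array([ 378.1, -262.2]), array([40.8, 30.7]), 81.4)
t 10.0 pos [ 0.4764 -0.2642  0.1972] psi -29.32 tilt [-0.0005  0.0006] | cm [ 0.24  0.08 15.02] yaw 0.18 n 3.602219518418951
```

View pics/w6.png

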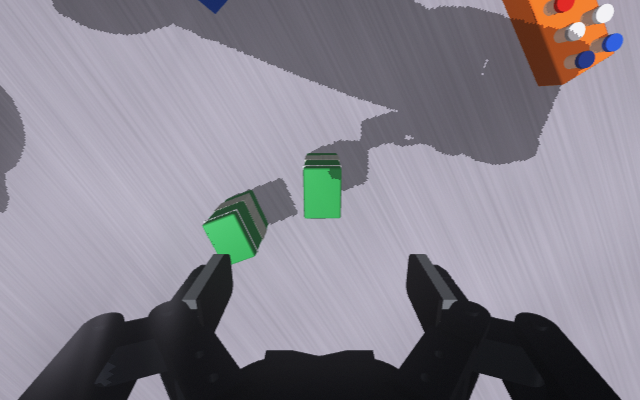

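The carton is squarely between the fingers at (322,192). The look-alike at (228,238) stays clear with a narrower opening.

Call:
arm_command:
  jaw: [-0.4,-0.4,-0.4,-0.4,-0.4,-0.4,-0.4,-0.4,-0.4,1,1,1,1,1,1,1,1,1,1]
  xyz:
    - [0.2,0.1,0]
    - [0.2,0.1,0]
    - [0.2,0.1,1]
    - [0.2,0.1,4]
    - [0.2,0.1,8]
    - [0.2,0.1,12]
    - [0.2,0.1,14.7]
    - [0.2,0.1,14.7]
    - [0.2,0.1,14.7]
    - [0.2,0.1,14.7]
    - [0.2,0.1,14.7]
    - [0.2,0.1,14.7]
    - [0.2,0.1,14.7]
    - [0.2,0.1,14.7]
    - [0.2,0.1,14.7]
    - [0.2,0.1,14.7]
    - [0.2,0.1,14.7]
    - [0.2,0.1,14.7]
    - [0.2,0.1,14.7]
  yaw: [0.2,0.2,0.2,0.2,0.2,0.2,0.2,0.2,0.2,0.2,0.2,0.2,0.2,0.2,0.2,0.2,0.2,0.2,0.2]
  newtons: 40

```text
time: 11.58
tool_pos: [0.4791, -0.2687, 0.0533]
eef_rot: [0.001, 0.967, -0.256, 0.002]
wrist_force: [-1.2, 1.4, 7.3]
grip_width: 0.0334
```

```bash
python3 - <<'E'
from h import *
go([.5049,-.0267,.15],12.5)
o=observe();s=snapshot("wrist");cv2.imwrite("pics/w7.png",s["frame"])
print(o["grip_width"],o["wrist_force"])
E
```

```text
t 11.58 pos [ 0.4791 -0.2687  0.0533] psi -29.62 tilt [ 0.0035 -0.0031] | cm [ -9.67 -22.3   -9.74] yaw -42.12 n 6.280226282836866
0.03343353384731128 [-1.17122906  1.41416717  7.28882278]
```

View pics/w7.png

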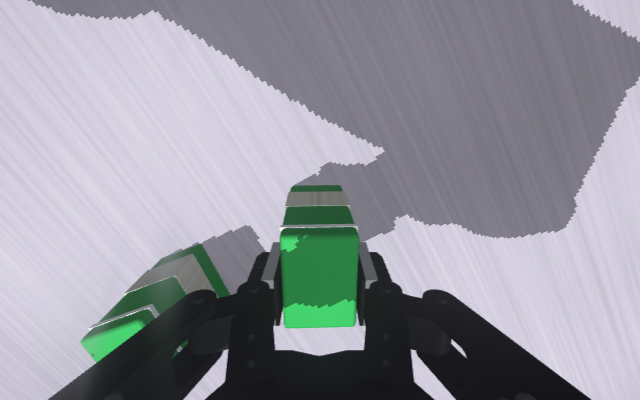

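Call:
arm_command:
  jaw: [1,1,1,1,1,1,1,1,1,1,1,1,1,1,1,1,1,1]
  xyz:
    - [0,0,-2]
    - [0,0,-5]
    - [0,0,-8]
    - [0,0,-11]
    - [0,0,-13]
    - [-1,-2.5,-13]
    - [-2,-5,-13]
    - [-3.2,-7.5,-13]
    - [-4.3,-10,-13]
    - [-5.4,-12.5,-13]
    - [-6.5,-15,-13]
    - [-7.6,-17.5,-13]
    - [-8.7,-20,-13]
    - [-9.7,-22.3,-13]
    - [-9.7,-22.3,-11]
    - [-9.7,-22.3,-10]
    - [-9.7,-22.3,-10]
    - [-9.7,-22.3,-10]
  yaw: [0,0,0,0,0,-6,-12,-18,-24,-30,-36,-42,-42,-42,-42,-42,-42,-42]

```text
time: 13.13
tool_pos: [0.5029, -0.0259, 0.1502]
eef_rot: [-0.0, 0.994, 0.107, -0.001]
wrist_force: [-0.1, -0.7, -1.1]
grip_width: 0.0334
```

```bash
python3 - <<'E'
from h import *
go([.5049,-.0267,.0575],12.5)
o=observe();s=snapshot("wrist");cv2.imwrite("pics/w8.png",s["frame"])
print(o["grip_width"],o["wrist_force"])
E
```

```text
t 13.13 pos [ 0.5029 -0.0259  0.1502] psi 12.33 tilt [-0.0015  0.0003] | cm [0.19 0.13 9.27] yaw -0.17 n 2.222784796753621
0.03343461727443514 [-0.14205498 -0.66219071 -1.0657906 ]
```

View pics/w8.png

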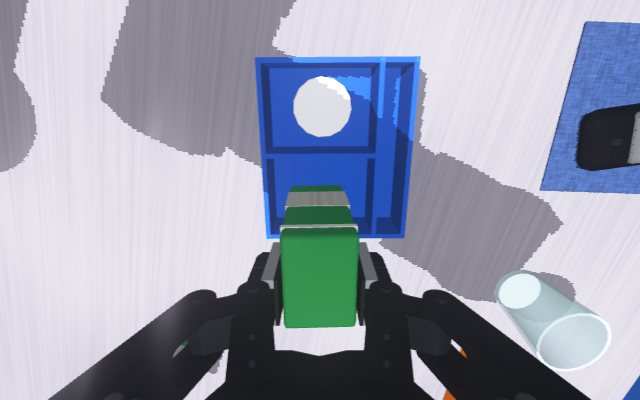

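Call:
arm_command:
  jaw: [1,1,1,1,1,1,1,1,1,1,1,1,1,1]
  xyz:
    - [0.2,0,1]
    - [0.2,0,2]
    - [0.2,0,3]
    - [0.2,0,4]
    - [0.2,0,5]
    - [0.2,0,6]
    - [0.2,0,7]
    - [0.2,0,8]
    - [0.2,0,8.6]
    - [0.2,0,8.8]
    - [0.2,0,9.0]
    - [0.2,0,9.2]
    - [0.2,0,9.2]
    - [0.2,0,9.2]
  yaw: [0,0,0,0,0,0,0,0,0,0,0,0,0,0]

```text
time: 14.35
tool_pos: [0.5057, -0.0252, 0.059]
eef_rot: [0.0, 0.994, 0.108, 0.0]
wrist_force: [-0.1, -0.7, -1.3]
grip_width: 0.0331
```

Call:
arm_command:
  jaw: [1,1,1,1]
  xyz:
    - [0,0,0.1]
    - [0,0,0.2]
    - [0,0,0.2]
    - [0,0,0.2]
  yaw: [0,0,0,0]

```text
time: 14.68
tool_pos: [0.5059, -0.0253, 0.0574]
eef_rot: [0.0, 0.994, 0.108, 0.0]
wrist_force: [-2.6, 0.0, 4.7]
grip_width: 0.0334
```

```bash
python3 - <<'E'
from h import *
o=observe();s=snapshot("wrist");cv2.imwrite("pics/w9.png",s["frame"])
print(o["tool_pos"],o["wrist_force"])
E
```

```text
[ 0.50592966 -0.02534492  0.05737996] [-2.60235078  0.02569236  4.66889217]
```

View pics/w9.png

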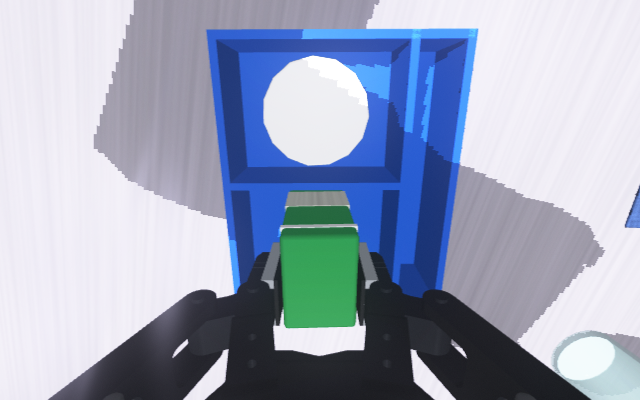

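The carton touches the floor (force step of about 6 N at z=57.4 mm) and stands centred in the right cell. I'll release it and rise.

Call:
arm_command:
  jaw: [0.3,0,-0.3,-0.5,-0.5,-0.5,-0.5,-0.5,-0.5,-0.5,-0.5,-0.5,-0.5,-0.5]
  xyz:
    - [0,0,0]
    - [0,0,0]
    - [0,0,0]
    - [0,0,0]
    - [0,0,0]
    - [0,0,0]
    - [0,0,-2]
    - [0,0,-4]
    - [0,0,-8]
    - [0,0,-12]
    - [0,0,-16]
    - [0,0,-17]
    - [0,0,-17]
    - [0,0,-17]
  yaw: [0,0,0,0,0,0,0,0,0,0,0,0,0,0]

```text
time: 15.9
tool_pos: [0.5054, -0.0251, 0.2264]
eef_rot: [0.0, 0.994, 0.108, 0.0]
wrist_force: [-0.6, 0.1, -0.8]
grip_width: 0.064
```

```bash
python3 - <<'E'
from h import *
o=observe();s=snapshot("wrist");cv2.imwrite("pics/w10.png",s["frame"])
s=snapshot("top");cv2.imwrite("pics/t10.png",s["frame"]);crop(s,140,160,200,150,4,"pics/c10.png")
go([.55,.20,.26],103)
E
```

```text
t 16.0 pos [ 0.5042 -0.0248  0.2242] psi 12.37 tilt [-0.004   0.0011] | cm [  9.28 -20.99  -3.58] yaw -90.63 n 5.569349966902246
```

View pics/w10.png

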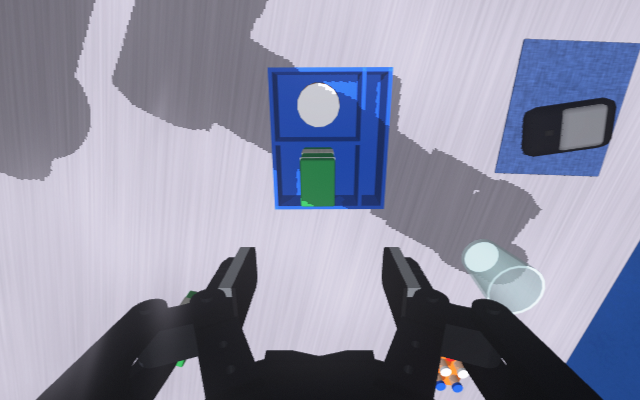

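View pics/c10.png

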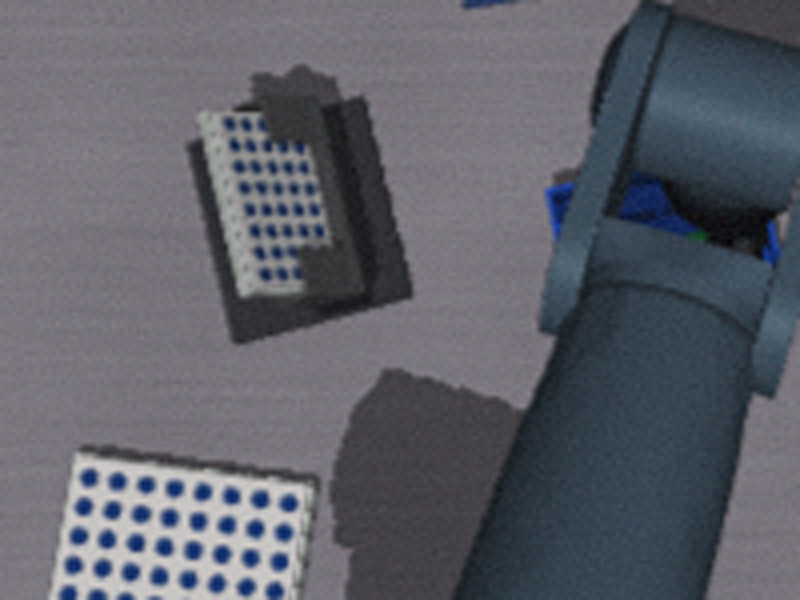

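Both the bottle and the carton stand well in their cells. Next I move over the rack, with the camera on the robot's side of it.

Call:
arm_command:
  jaw: [-1,-1,-1,-1,-1,-1,-1,-1,-1,-1,-1,-1,-1,-1,-1,-1,-1]
  xyz:
    - [0.5,-2.5,-3.5]
    - [1,-5,-3.5]
    - [1.5,-7.5,-3.5]
    - [2,-10,-3.5]
    - [2.5,-12.5,-3.5]
    - [3,-15,-3.5]
    - [3.5,-17.5,-3.5]
    - [4,-20,-3.5]
    - [4.5,-22.5,-3.5]
    - [4.8,-23.9,-3.5]
    - [4.8,-23.9,-3.5]
    - [4.8,-23.9,-3.5]
    - [4.8,-23.9,-3.5]
    - [4.8,-23.9,-3.5]
    - [4.8,-23.9,-3.5]
    - [4.8,-23.9,-3.5]
    - [4.8,-23.9,-3.5]
  yaw: [-7,-14,-21,-28,-35,-42,-49,-56,-63,-70,-77,-84,-90.6,-90.6,-90.6,-90.6,-90.6]

```text
time: 17.42
tool_pos: [0.5009, 0.2184, 0.2608]
eef_rot: [-0.0, 0.623, 0.782, -0.001]
wrist_force: [-0.1, -0.6, 0.2]
grip_width: 0.0854
```

```bash
python3 - <<'E'
from h import *
o=observe();s=snapshot("wrist");cv2.imwrite("pics/w11.png",s["frame"])
go([.55,.20,.26],103)
E
```

```text
t 17.47 pos [0.501  0.2184 0.2611] psi 102.89 tilt [-0.0008 -0.0001] | cm [-2.89  4.37  0.11] yaw -0.11 n 1.256320723864893
```

View pics/w11.png

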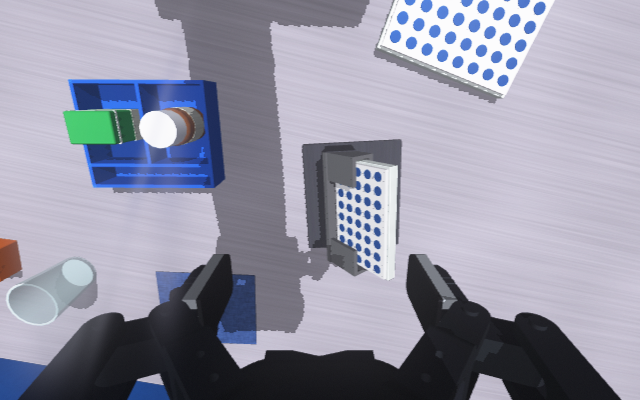

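The wrist view shows the plate in the rack at columns 335–397 and rows 158–279. Its white upper edge runs on the right from (386,160) to (390,278), and the grey channels are at (345,167) and (345,257).

```bash
python3 - <<'E'
from h import *
s=snapshot("wrist");crop(s,290,130,130,160,5,"pics/c11.png")
E
```

```text
(no output)
```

View pics/c11.png

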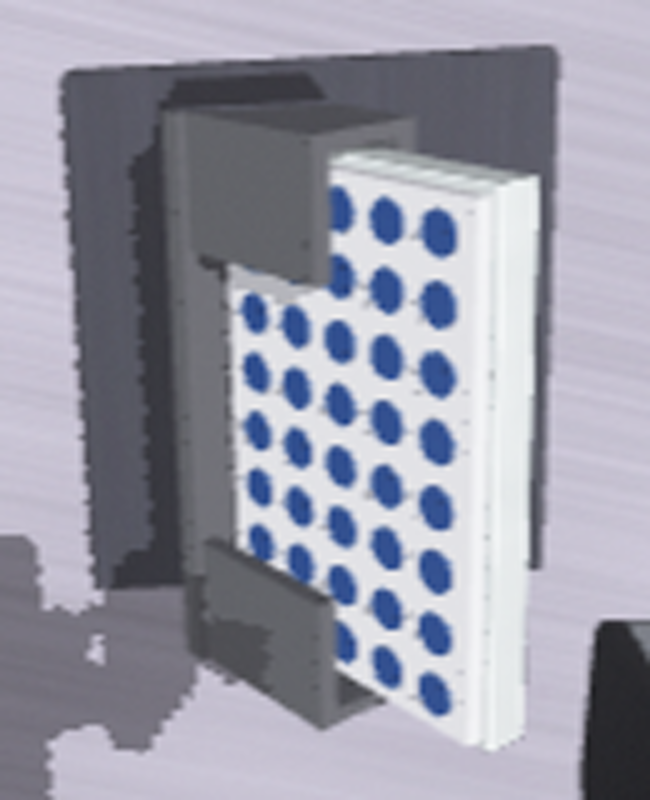

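```bash
python3 - <<'E'
from h import *
s=snapshot("wrist");o=observe()
def P(pts,z):
    uv=np.array(pts)/5.+[290-.4,130-.4];X=onz(s,uv,z,o);return X
a=P([(540,177),(523,745)],.1103);b=P([(491,187),(470,743)],.1189)
f=P([(62,75),(557,48),(95,588)],.008)
for X in (a,b):
    d=X[0]-X[1];print(X.round(4).tolist(),np.linalg.norm(d),np.degrees(np.arctan2(d[1],d[0])),X.mean(0))
print(f.round(4).tolist(),np.linalg.norm(f[0]-f[1]),np.linalg.norm(f[0]-f[2]),np.degrees(np.arctan2(*(f[1]-f[0])[1::-1])),np.degrees(np.arctan2(*(f[0]-f[2])[1::-1])))
E
```

```text
[[0.4674, 0.2901, 0.1103], [0.5917, 0.3253, 0.1103]] 0.12923939364587722 -164.19825561587956 [0.52955399 0.30771096 0.1103    ]
[[0.4701, 0.2789, 0.1189], [0.5889, 0.3103, 0.1189]] 0.12291779049423625 -165.2057483182408 [0.52951827 0.29460673 0.1189    ]
[[0.4842, 0.1917, 0.008], [0.4488, 0.3153, 0.008], [0.6272, 0.2317, 0.008]] 0.12856285345618962 0.14851051926649267 106.01241787402124 -164.3784463514393
```

The plate's top-edge centre is (0.530, 0.301) at z≈0.115, with its long edge at 15.2°. The foot and both plate edges agree within about 2 mm, and the sizes come out at 123–129 and 129×149 mm. The interface never tilts the tool, so I'll try a shallow vertical pinch on the upper edge and draw along the slope, checking as I go.

```bash
python3 - <<'E'
from h import *
go([.5313,.2964,.16],105.2)
go([.5313,.2964,.101],105.2)
E
```

```text
t 17.57 pos [0.5011 0.2185 0.2615] psi 102.92 tilt [-0.0002 -0.    ] | cm [ 6.92  4.69 10.15] yaw -2.28 n 3.152287754289965
t 17.57 pos [0.5011 0.2185 0.2615] psi 102.92 tilt [-0.0002 -0.    ] | cm [ 6.92  4.69 16.05] yaw -2.28 n 4.3386339502872815
```

Call:
arm_command:
  jaw: [-0.5,-0.5,-0.5,-0.5,-0.5,-0.5,-0.5,-0.5,-0.5,-0.5,-0.5]
  xyz:
    - [2,1.4,0]
    - [4,2.8,0]
    - [6,4.2,2]
    - [6.9,4.7,5]
    - [6.9,4.7,8]
    - [6.9,4.7,11]
    - [6.9,4.7,14]
    - [6.9,4.7,16]
    - [6.9,4.7,16]
    - [6.9,4.7,16]
    - [6.9,4.7,16]
  yaw: [-2.3,-2.3,-2.3,-2.3,-2.3,-2.3,-2.3,-2.3,-2.3,-2.3,-2.3]

```text
time: 18.48
tool_pos: [0.5326, 0.2967, 0.1035]
eef_rot: [0.001, 0.607, 0.795, 0.001]
wrist_force: [-0.2, 0.6, 1.1]
grip_width: 0.064
```

```bash
python3 - <<'E'
from h import *
o=observe();print(o["wrist_force"],o["grip_width"])
s=snapshot("wrist");cv2.imwrite("pics/w12.png",s["frame"])
s=snapshot("scene");crop(s,350,140,160,120,5,"pics/s12.png")
go([.5313,.2964,.101],105.2)
E
```

```text
[-0.17031325  0.56719163  1.11468734] 0.06395861873474189
t 18.58 pos [0.533  0.2969 0.1042] psi 105.26 tilt [0.0041 0.0013] | cm [ 0.   -0.18  0.31] yaw 0.06 n 0.08681407591952918
```

View pics/w12.png

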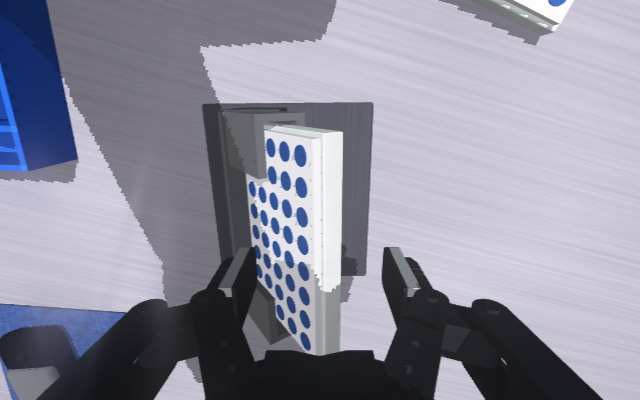

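View pics/s12.png

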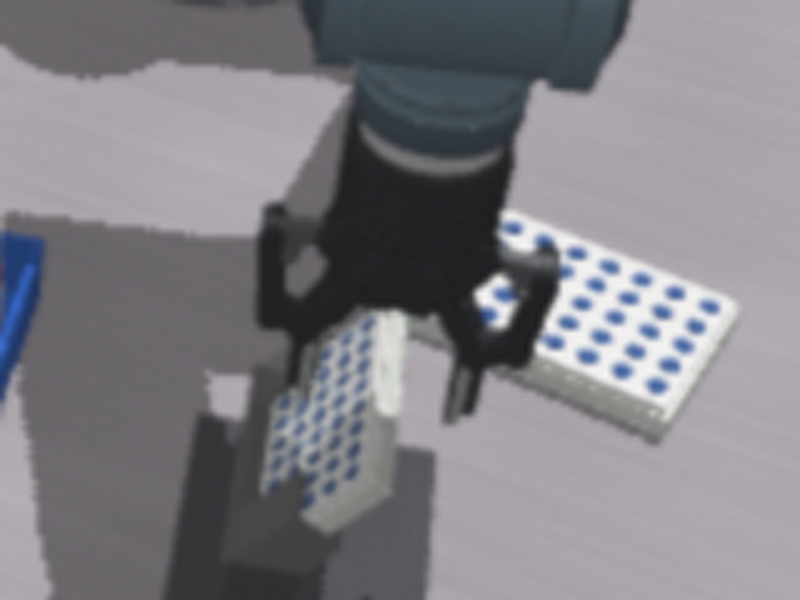

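The fingers straddle the middle of the plate's upper edge without contact. Now I close.

Call:
arm_command:
  jaw: [0,0.3,0.5,1,1,1,1,1,1,1]
  xyz:
    - [0,0,0.2]
    - [0,0,0.2]
    - [0,0,0.2]
    - [0,0,0.2]
    - [0,0,0.2]
    - [0,0,0.2]
    - [0,0,0.2]
    - [0,0,0.2]
    - [0,0,0.2]
    - [0,0,0.2]
  yaw: [0,0,0,0,0,0,0,0,0,0]
  newtons: 40

```text
time: 19.42
tool_pos: [0.5323, 0.2959, 0.1015]
eef_rot: [0.001, 0.607, 0.795, -0.0]
wrist_force: [-2.1, -3.5, 8.6]
grip_width: 0.0215
```

```bash
python3 - <<'E'
from h import *
o=observe();print(o["wrist_force"],o["moment"],o["grip_width"])
s=snapshot("wrist");cv2.imwrite("pics/w13.png",s["frame"])
s=snapshot("scene");crop(s,350,140,160,120,5,"pics/s13.png")
go([.5313,.2964,.101],105.2)
E
```

```text
[-2.14957888 -3.45962295  8.61421285] [-0.83783132  0.31181296  0.09622088] 0.021530822531237514
t 19.52 pos [0.5323 0.2959 0.1015] psi 105.32 tilt [ 0.0019 -0.0015] | cm [ 0.08 -0.09  0.05] yaw 0.12 n 0.030397532421760902
```

View pics/w13.png

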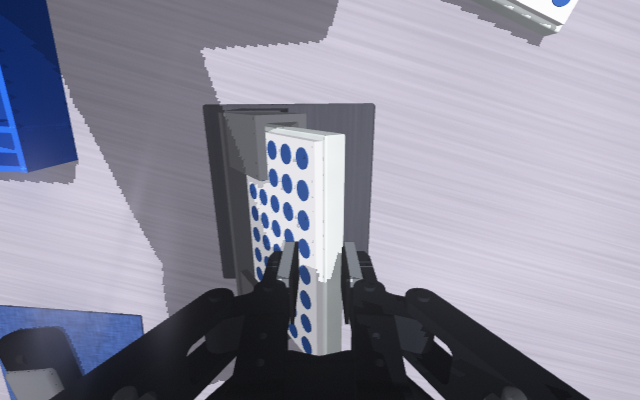

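View pics/s13.png

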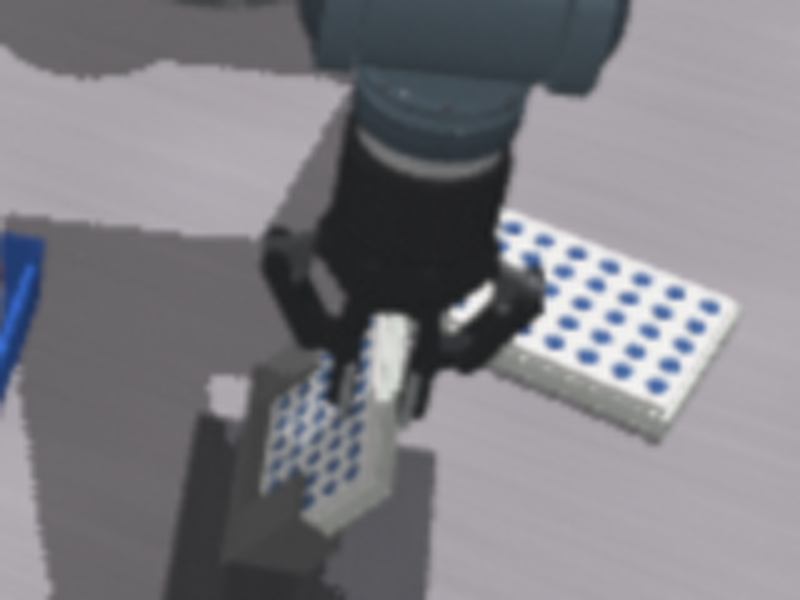

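The pinch is at a width of 21.5 mm, as the geometry predicted. I'll draw gently 12 mm along the slope as a test.

Call:
arm_command:
  jaw: [1,1,1,1,1,1,1,1]
  xyz:
    - [0.1,0,-0.14]
    - [0.2,0,-0.28]
    - [0.3,0,-0.42]
    - [0.4,0,-0.56]
    - [0.5,0,-0.7]
    - [0.6,0,-0.85]
    - [0.7,0,-1]
    - [0.7,0,-1]
  yaw: [0,0,0,0,0,0,0,0]

```text
time: 20.18
tool_pos: [0.5304, 0.3012, 0.1101]
eef_rot: [0.002, 0.607, 0.795, -0.001]
wrist_force: [1.1, -6.1, 1.6]
grip_width: 0.0209
```

```bash
python3 - <<'E'
from h import *
o=observe();print(o["wrist_force"],o["moment"],o["grip_width"])
s=snapshot("wrist");cv2.imwrite("pics/w14.png",s["frame"])
s=snapshot("scene");crop(s,350,140,160,120,5,"pics/s14.png")
go([.5313,.2964,.101],105.2)
E
```

```text
[ 1.11511049 -6.05117933  1.59084284] [-1.63338683 -0.36734709  0.00238903] 0.020919716969184484
t 20.28 pos [0.5304 0.3012 0.11  ] psi 105.32 tilt [ 0.0014 -0.0045] | cm [-0.48 -0.04  0.91] yaw 0.12 n 0.24597126923783158
```

View pics/w14.png

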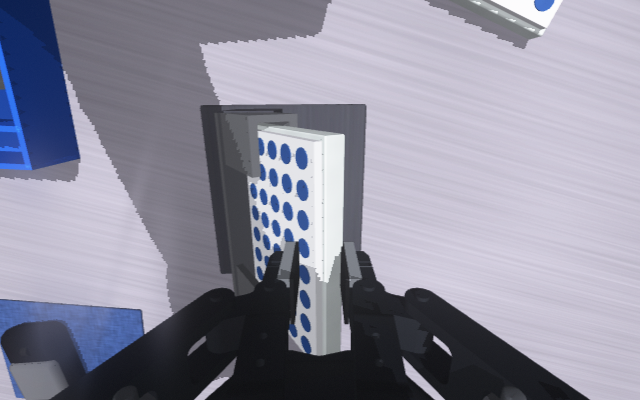

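View pics/s14.png

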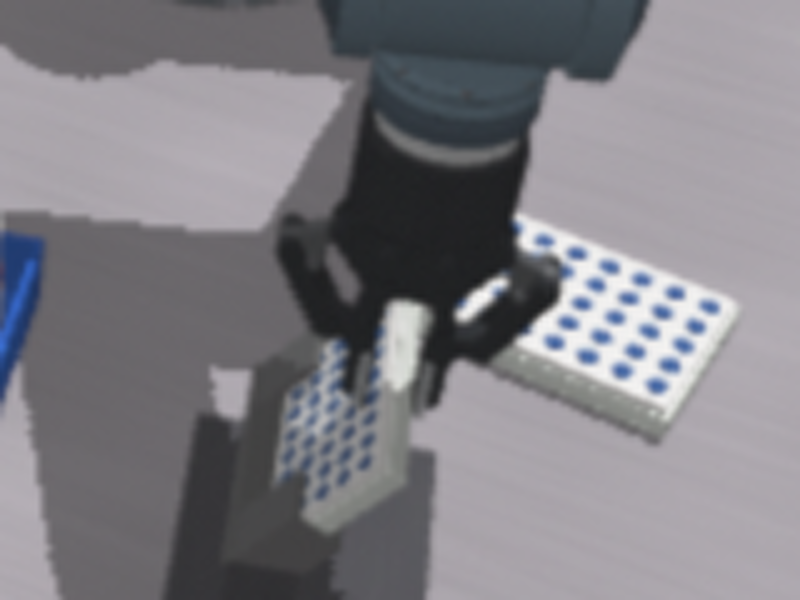

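It works: the plate moved with the fingers and did not slip, and the force is small. I'll continue another 20 mm.

Call:
arm_command:
  jaw: [1,1,1,1,1,1,1,1,1,1]
  xyz:
    - [0.1,0,-0.2]
    - [0.2,0,-0.4]
    - [0.35,0,-0.6]
    - [0.5,0,-0.8]
    - [0.65,0,-1]
    - [0.8,0,-1.2]
    - [0.95,0,-1.4]
    - [1.1,0,-1.6]
    - [1.1,0,-1.6]
    - [1.1,0,-1.6]
  yaw: [0,0,0,0,0,0,0,0,0,0]

```text
time: 21.12
tool_pos: [0.5275, 0.3119, 0.1261]
eef_rot: [0.002, 0.607, 0.795, -0.001]
wrist_force: [1.2, -5.6, 3.0]
grip_width: 0.0211
```

```bash
python3 - <<'E'
from h import *
o=observe();print(o["wrist_force"],o["moment"],o["grip_width"])
s=snapshot("scene");crop(s,350,140,160,120,5,"pics/s15.png")
go([.5313,.2964,.101],105.2)
E
```

```text
[ 1.21827133 -5.64884748  3.00864401] [-1.5570382  -0.28831167 -0.01062678] 0.021102676239343657
t 21.17 pos [0.5275 0.3119 0.1261] psi 105.31 tilt [ 0.0014 -0.0043] | cm [-1.59 -0.04  2.52] yaw 0.11 n 0.7141893493053353
```

View pics/s15.png

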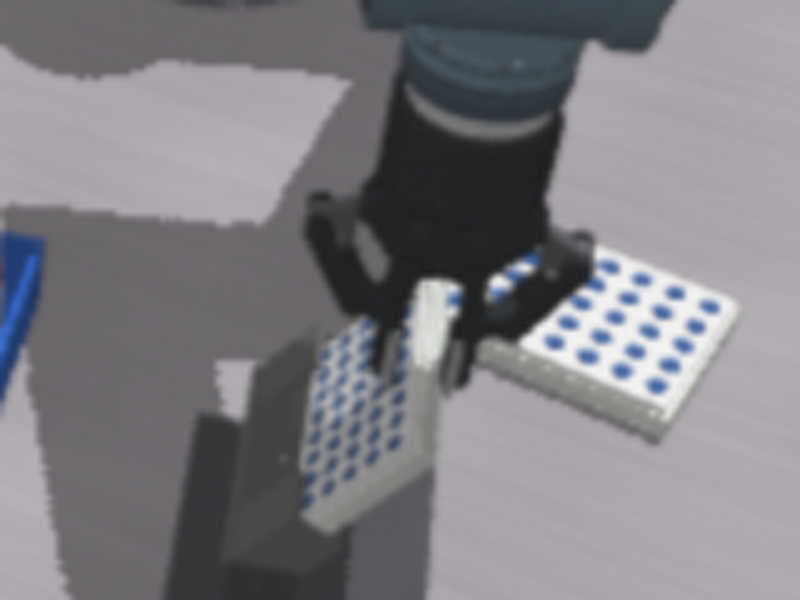

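Call:
arm_command:
  jaw: [1,1,1,1,1,1,1,1,1,1,1,1,1,1]
  xyz:
    - [0.15,0,-0.2]
    - [0.3,0,-0.4]
    - [0.45,0,-0.6]
    - [0.6,0,-0.8]
    - [0.75,0,-1]
    - [0.9,0,-1.2]
    - [1.05,0,-1.5]
    - [1.2,0,-1.8]
    - [1.4,0,-2.1]
    - [1.6,0,-2.5]
    - [1.8,0,-3]
    - [2,0,-3.5]
    - [2,0,-3.5]
    - [2,0,-3.5]
  yaw: [0,0,0,0,0,0,0,0,0,0,0,0,0,0]

```text
time: 22.33
tool_pos: [0.5216, 0.3333, 0.1612]
eef_rot: [0.0, 0.607, 0.795, 0.0]
wrist_force: [-0.0, 0.2, 0.0]
grip_width: 0.0137
```

```bash
python3 - <<'E'
from h import *
o=observe();print(o["wrist_force"],o["moment"],o["grip_width"])
s=snapshot("wrist");cv2.imwrite("pics/w16.png",s["frame"])
s=snapshot("scene");crop(s,350,110,160,120,5,"pics/s16.png")
go([.5313,.2964,.101],105.2)
E
```

```text
[-0.02197126  0.21095515  0.00610824] [ 0.01115209 -0.03441398  0.02507181] 0.01372982045003139
t 22.43 pos [0.5213 0.333  0.1604] psi 105.28 tilt [-0.0003 -0.0001] | cm [-3.79  0.    5.94] yaw 0.08 n 1.6909439486963767
```

View pics/s16.png

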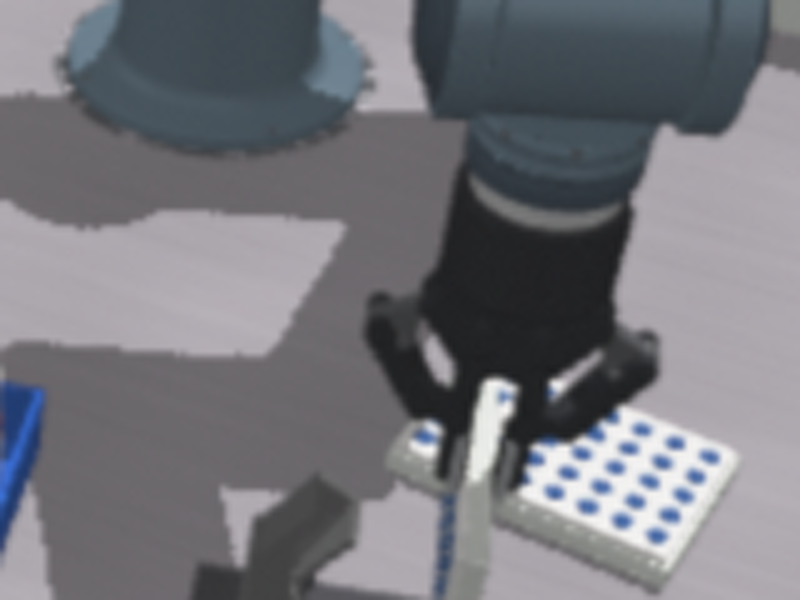

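View pics/w16.png

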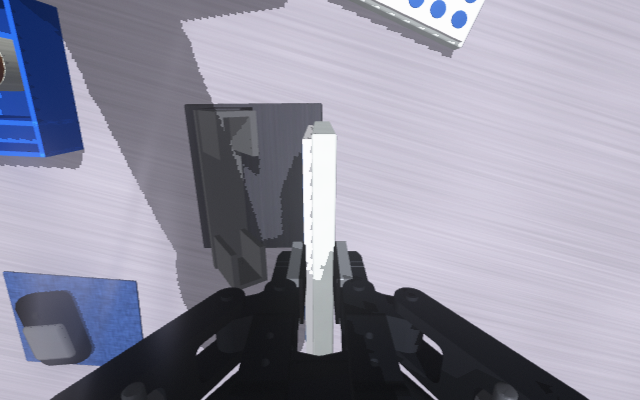

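The plate is free and has aligned flush with the pads, upright (opening reading 13.7 mm; the wrist view shows its edge at columns 313–336, straight). I'll raise it and carry it over the slot.

```bash
python3 - <<'E'
from h import *
go([.5556,.0217,.26],12.5)
E
```

```text
t 22.43 pos [0.5213 0.333  0.1604] psi 105.28 tilt [-0.0003 -0.0001] | cm [-30.93  -4.89  -9.95] yaw 92.78 n 7.880440280759167
```

Call:
arm_command:
  jaw: [1,1,1,1,1,1,1,1,1,1,1,1,1,1,1,1,1,1,1,1]
  xyz:
    - [0,0,-2]
    - [0,0,-4]
    - [0,0,-7]
    - [0,0,-10]
    - [-3,-0.5,-10]
    - [-6,-1,-10]
    - [-9,-1.5,-10]
    - [-12,-2,-10]
    - [-15,-2.4,-10]
    - [-18,-2.8,-10]
    - [-21,-3.3,-10]
    - [-24,-3.8,-10]
    - [-27,-4.3,-10]
    - [-30,-4.8,-10]
    - [-30.9,-4.9,-10]
    - [-30.9,-4.9,-10]
    - [-30.9,-4.9,-10]
    - [-30.9,-4.9,-10]
    - [-30.9,-4.9,-10]
    - [-30.9,-4.9,-10]
  yaw: [0,0,0,6,12,18,25,32,39,46,53,60,67,74,81,88,92.8,92.8,92.8,92.8]

```text
time: 24.1
tool_pos: [0.5554, 0.0221, 0.2604]
eef_rot: [-0.0, 0.994, 0.11, -0.0]
wrist_force: [0.2, -0.7, -0.1]
grip_width: 0.0133
```

```bash
python3 - <<'E'
from h import *
go([.5556,.0217,.26],12.5)
o=observe();print(o["wrist_force"],o["moment"],o["grip_width"])
s=snapshot("wrist");cv2.imwrite("pics/w17.png",s["frame"])
s=snapshot("scene");crop(s,240,90,200,150,4,"pics/s17.png")
E
```

```text
t 24.1 pos [0.5554 0.0221 0.2604] psi 12.59 tilt [-0.0004  0.0001] | cm [0.01 0.05 0.04] yaw 0.09 n 0.015052656836112068
[ 0.17112554 -0.7380277  -0.09284276] [ 0.00047052  0.00059729 -0.0699515 ] 0.013313448575376724
```

View pics/s17.png

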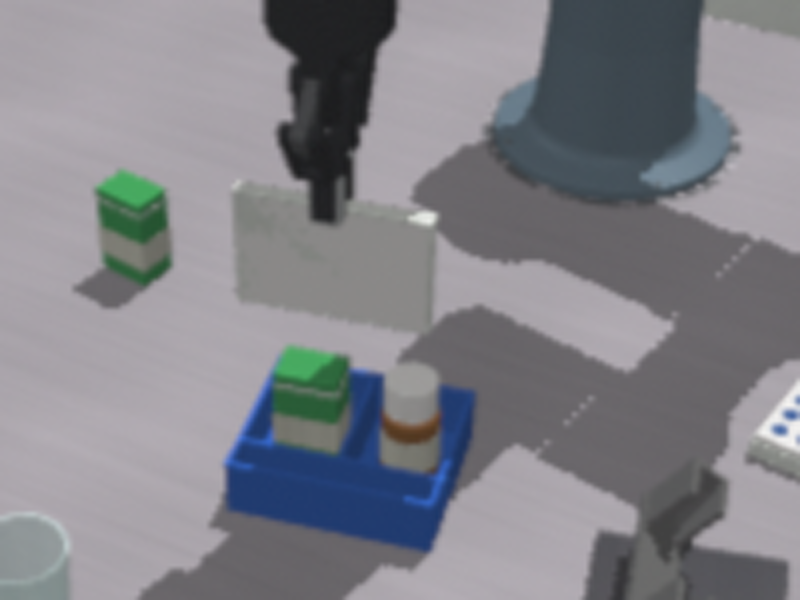

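View pics/w17.png

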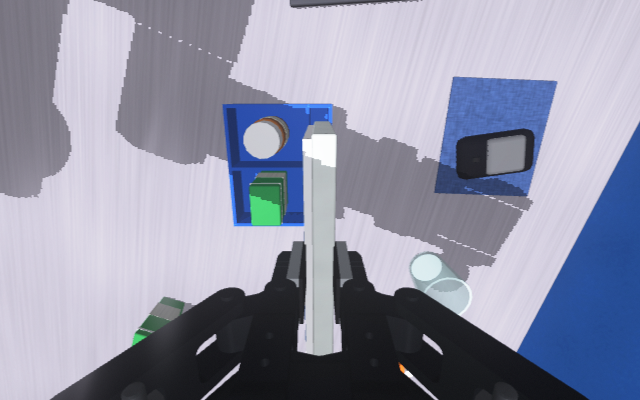

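The plate hangs level over the slot in the scene view, with face corners at crop pixels (235,185), (437,220), (430,330) and (238,300). I'll cast those onto the face plane to get the plate's pose in the hand.

```bash
python3 - <<'E'
from h import *
o=observe();r=Rt(o);s=snapshot("scene")
uv=np.array([(235,190),(435,220),(430,331),(238,302)])/4.+[240-.4,90-.4]
c,d=ray(s,uv);n=r[:,0];p0=o["tool_pos"]+.0075*n
X=c+d*((p0-c)@n/(d@n))[:,None]
T=(X-o["tool_pos"])@r;print((T*1000).round(1));print((X*1000).round(1))
a=T[1]-T[0];b=T[2]-T[3];print(np.linalg.norm(a),np.linalg.norm(b),np.linalg.norm(T[0]-T[3]),np.linalg.norm(T[1]-T[2]),np.degrees(np.arctan2(a[2],-a[1])),np.degrees(np.arctan2(b[2],-b[1])))
w=snapshot("wrist");crop(w,280,100,80,180,4,"pics/c17.png")
E
```

```text
[[  7.5  57.9 -12.3]
 [  7.5 -67.3 -14.7]
 [  7.5 -66.9  69.4]
 [  7.5  59.7  74.1]]
[[575.4 -32.7 272.8]
 [548.2  89.5 275.2]
 [548.2  89.1 191.1]
 [575.7 -34.4 186.4]]
0.12519140608557933 0.12662253353290975 0.08643413504512651 0.08409430775064078 -1.1012735161794696 -2.1402277279916344
```

View pics/c17.png

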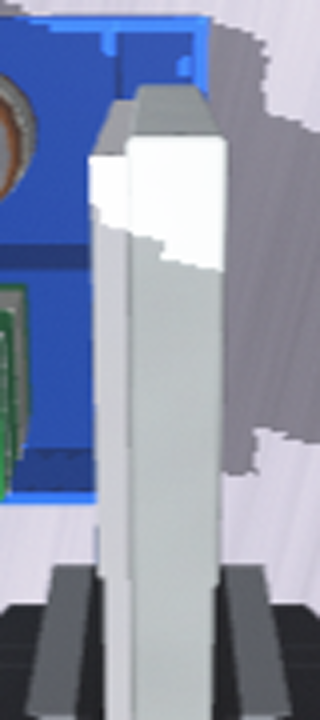

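The plate's face measures 126×85 mm, as it should. It sits about 4 mm off-centre in the hand along tool −y, and its lower edge is about 72 mm below the TCP. I'll shift to compensate, descend to just above the rim and check.

Call:
arm_command:
  jaw: [1,1,1,1,1,1,1,1,1]
  xyz:
    - [0,0.2,2]
    - [0,0.4,4]
    - [0,0.4,6]
    - [0,0.4,8]
    - [0,0.4,10]
    - [0,0.4,12]
    - [0,0.4,13]
    - [0,0.4,13]
    - [0,0.4,13]
  yaw: [0,0,0,0,0,0,0,0,0]

```text
time: 25.05
tool_pos: [0.5565, 0.0182, 0.1307]
eef_rot: [-0.0, 0.994, 0.109, -0.0]
wrist_force: [0.0, -1.1, -0.8]
grip_width: 0.0132
```

```bash
python3 - <<'E'
from h import *
go([.5556,.0217,.26],12.5)
o=observe();print(o["wrist_force"],o["grip_width"])
w=snapshot("wrist");crop(w,220,60,200,150,4,"pics/c18.png")
s=snapshot("scene");crop(s,270,140,120,100,6,"pics/s18.png")
E
```

```text
t 25.05 pos [0.5565 0.0182 0.1307] psi 12.5 tilt [-0.0003  0.    ] | cm [-1.000e-02 -3.600e-01 -1.293e+01] yaw -0.0 n 3.10085940963818
[ 0.03735144 -1.07963619 -0.78317446] 0.013197001336437994
```

View pics/c18.png

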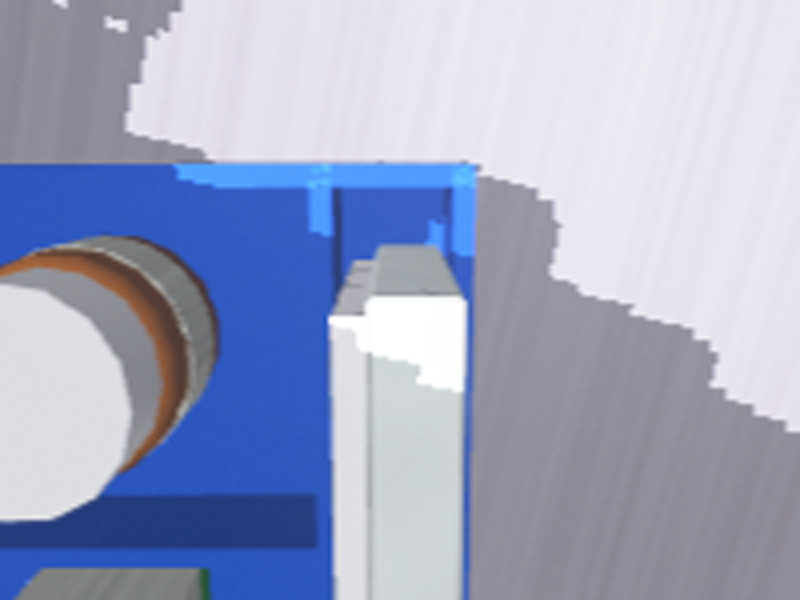

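View pics/s18.png

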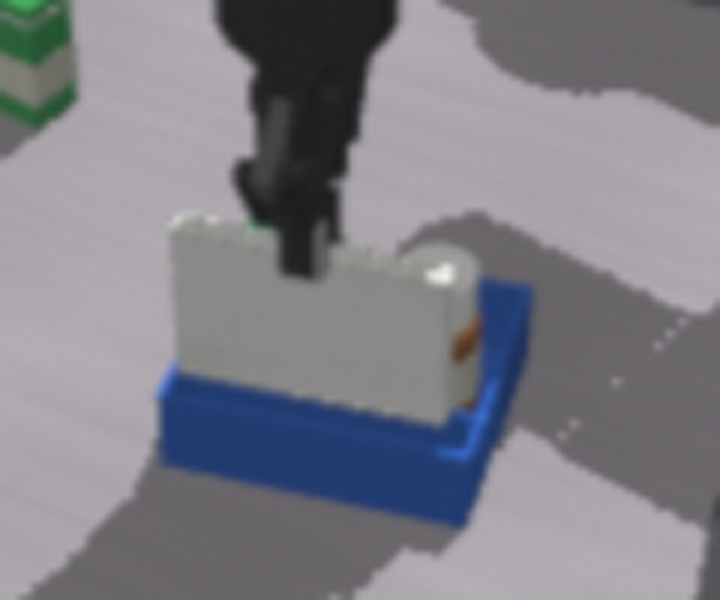

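```bash
python3 - <<'E'
from h import *
o=observe();r=Rt(o);s=snapshot("scene");w=snapshot("wrist")
f=lambda p:np.array(p)/6.+[270-.4,140-.4]
c,d=ray(s,f([(171,222),(452,285),(447,424),(177,372)]));n=r[:,0];p0=o["tool_pos"]+.0075*n
X=c+d*((p0-c)@n/(d@n))[:,None];print("plate tool mm",((X-o["tool_pos"])@r*1000).round(1).tolist())
C=onz(s,f([(160,400),(467,458)]),.045);print("caddy +x corners tool",((C-o["tool_pos"])@r*1000).round(1).tolist(),C)
g=lambda p:np.array(p)/4.+[220-.4,60-.4]
Q=onz(w,g([(340,188),(448,188),(477,165)]),.045,o);print("wrist slot inner L,R, outer corner",((Q-o["tool_pos"])@r*1000).round(1).tolist())
for z in (.055,.059,.063):
  Q=onz(w,g([(352,262),(377,246),(445,248)]),z,o);print("plate low end",((Q-o["tool_pos"])@r*1000).round(1).tolist())
E
```

```text
plate tool mm [[7.5, 59.2, -15.9], [7.5, -67.5, -10.6], [7.5, -67.7, 71.0], [7.5, 60.0, 72.9]]
caddy +x corners tool [[13.0, 67.0, 87.4], [9.7, -78.0, 87.2]] [[ 0.5849226  -0.04464732  0.045     ]
 [ 0.55040097  0.09622155  0.045     ]]
wrist slot inner L,R, outer corner [[-10.0, -73.8, 87.1], [9.7, -73.8, 87.2], [14.9, -77.8, 87.2]]
plate low end [[-7.6, -61.5, 77.2], [-3.1, -64.2, 77.2], [8.9, -63.9, 77.2]]
plate low end [[-7.4, -61.8, 73.2], [-3.1, -64.5, 73.2], [8.7, -64.2, 73.2]]
plate low end [[-7.3, -62.1, 69.2], [-3.0, -64.8, 69.2], [8.6, -64.4, 69.2]]
```

The slot centre is within about 1 mm of the plate in x (clearance ±3.5 mm) and within 1–2 mm in y (clearance ±7 mm). I'll descend.

Call:
arm_command:
  jaw: [1,1,1,1,1,1,1,1,1,1,1,1]
  xyz:
    - [0,-0.1,0.4]
    - [0,-0.1,0.8]
    - [0,-0.1,1.2]
    - [0,-0.1,1.7]
    - [0,-0.1,2.2]
    - [0,-0.1,2.7]
    - [0,-0.1,3.2]
    - [0,-0.1,3.7]
    - [0,-0.1,4.2]
    - [0,-0.1,4.5]
    - [0,-0.1,4.5]
    - [0,-0.1,4.5]
  yaw: [0,0,0,0,0,0,0,0,0,0,0,0]

```text
time: 26.25
tool_pos: [0.5561, 0.0191, 0.0854]
eef_rot: [-0.0, 0.994, 0.109, -0.0]
wrist_force: [-0.4, 0.5, -1.1]
grip_width: 0.0134
```

Call:
arm_command:
  jaw: [1,1,1,1,1,1]
  xyz:
    - [0,0,0.15]
    - [0,0,0.3]
    - [0,0,0.45]
    - [0,0,0.6]
    - [0,0,0.6]
    - [0,0,0.6]
  yaw: [0,0,0,0,0,0]

```text
time: 26.75
tool_pos: [0.5562, 0.0191, 0.0796]
eef_rot: [-0.0, 0.994, 0.109, -0.0]
wrist_force: [-0.3, -0.1, -1.4]
grip_width: 0.0134
```

Call:
arm_command:
  jaw: [1,1,1,1,1]
  xyz:
    - [0,0,0.1]
    - [0,0,0.2]
    - [0,0,0.3]
    - [0,0,0.3]
    - [0,0,0.3]
  yaw: [0,0,0,0,0]

```text
time: 27.17
tool_pos: [0.5574, 0.0192, 0.0794]
eef_rot: [0.0, 0.994, 0.109, 0.001]
wrist_force: [-5.0, 1.8, 14.5]
grip_width: 0.0133
```

```bash
python3 - <<'E'
from h import *
o=observe();print(o["tool_pos"],o["wrist_force"],o["moment"])
s=snapshot("scene");crop(s,270,140,120,100,6,"pics/s19.png")
w=snapshot("wrist");cv2.imwrite("pics/w19.png",w["frame"])
E
```

```text
[0.55735122 0.01924612 0.07937218] [-4.9868056   1.80014864 14.50827031] [ 0.26073799  1.1342707  -0.03253389]
```

View pics/s19.png

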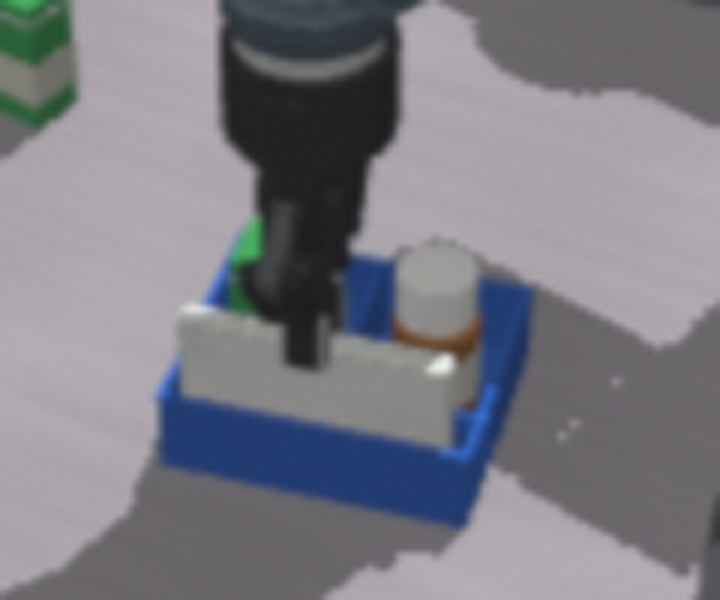

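View pics/w19.png

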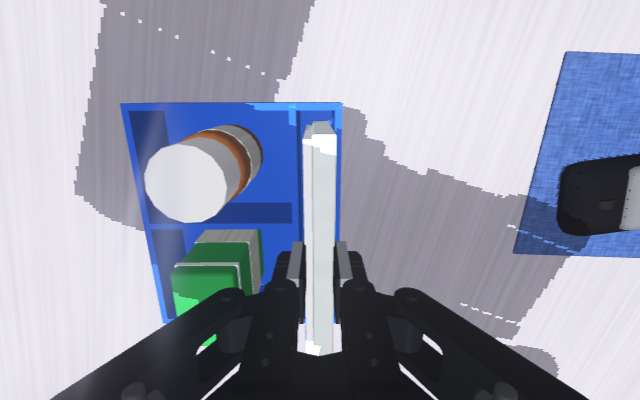

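```bash
python3 - <<'E'
from h import *
o=observe();r=Rt(o);s=snapshot("scene")
f=lambda p:np.array(p)/6.+[270-.4,140-.4]
c,d=ray(s,f([(180,316),(455,368),(180,308),(445,356)]));n=r[:,0]
for k,i in ((.0075,[0,1]),(-.0075,[2,3])):
  p0=o["tool_pos"]+k*n
  X=c+d[i]*((p0-c)@n/(d[i]@n))[:,None];print((X*1000).round(1).tolist())
E
```

```text
[[577.3, -36.2, 94.2], [549.7, 88.2, 95.7]]
[[563.9, -44.9, 85.1], [536.9, 76.9, 87.6]]
```

The contact gives about 15 N, and the plate's top is at about 90 mm against the 89 mm expected on the floor. One end may be a millimetre or so high, so I'll ease the grip and press lightly to seat it before releasing.

Call:
arm_command:
  jaw: [1,1,1,1,1,1]
  xyz:
    - [0,0,0]
    - [0,0,0.05]
    - [0,0,0.1]
    - [0,0,0.15]
    - [0,0,0.15]
    - [0,0,0.15]
  yaw: [0,0,0,0,0,0]
  newtons: 20

```text
time: 27.82
tool_pos: [0.558, 0.0193, 0.0794]
eef_rot: [0.0, 0.994, 0.109, 0.001]
wrist_force: [-7.9, 2.7, 23.1]
grip_width: 0.0133
```

Call:
arm_command:
  jaw: [1,1,1,0.6,0.5,0.4,0.3,0.2,0.2,0.2,0.2]
  xyz:
    - [0,0,-0.15]
    - [0,0,-0.3]
    - [0,0,-0.3]
    - [0,0,-0.3]
    - [0,0,-0.3]
    - [0,0,-0.3]
    - [0,0,-0.3]
    - [0,0,-0.3]
    - [0,0,-0.3]
    - [0,0,-0.3]
    - [0,0,-0.3]
  yaw: [0,0,0,0,0,0,0,0,0,0,0]

```text
time: 28.73
tool_pos: [0.5562, 0.0191, 0.078]
eef_rot: [-0.0, 0.994, 0.109, -0.0]
wrist_force: [-0.1, -0.3, -0.5]
grip_width: 0.0339
```

```bash
python3 - <<'E'
from h import *
o=observe();print(o["tool_pos"],o["wrist_force"],o["grip_width"])
s=snapshot("scene");crop(s,270,140,120,100,6,"pics/s20.png")
w=snapshot("wrist");cv2.imwrite("pics/w20.png",w["frame"])
E
```

```text
[0.55615031 0.01908144 0.07801721] [-0.13004335 -0.27527728 -0.49979565] 0.033928889622528574
```

View pics/s20.png

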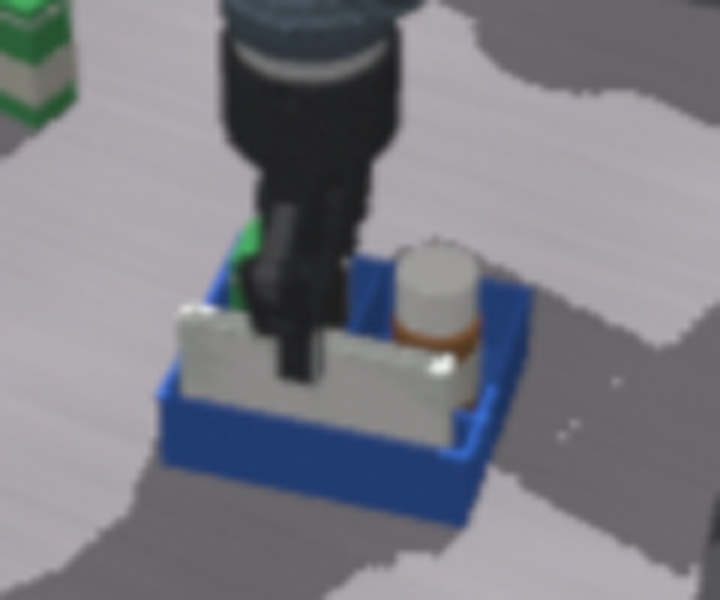

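View pics/w20.png

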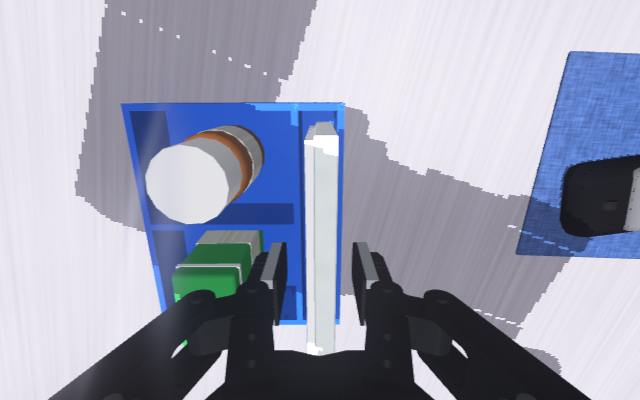

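It is released, the plate did not move and there is no force. I'll rise clear.

Call:
arm_command:
  jaw: [0.2,0.2,0.2,0.2,0.2,0.2,0.2,0.2,0.2,0.2]
  xyz:
    - [0,0,-0.5]
    - [0,0,-1.5]
    - [0,0,-3]
    - [0,0,-6]
    - [0,0,-9]
    - [0,0,-12]
    - [0,0,-15]
    - [0,4,-16]
    - [0,7,-16]
    - [0,7,-16]
  yaw: [0,0,0,0,0,0,0,0,0,0]

```text
time: 29.67
tool_pos: [0.573, -0.0535, 0.2412]
eef_rot: [0.002, 0.994, 0.107, 0.002]
wrist_force: [0.4, 0.1, -0.6]
grip_width: 0.0343
```

```bash
python3 - <<'E'
from h import *
o=observe();print(o["time"],o["tool_pos"],o["wrist_force"])
s=snapshot("scene");cv2.imwrite("pics/s21.png",s["frame"]);crop(s,270,140,120,100,6,"pics/s21c.png")
w=snapshot("wrist");cv2.imwrite("pics/w21.png",w["frame"])
E
```

```text
29.6667 [ 0.57296473 -0.05346626  0.24121833] [ 0.42062507  0.14746196 -0.58709439]
```

View pics/s21.png

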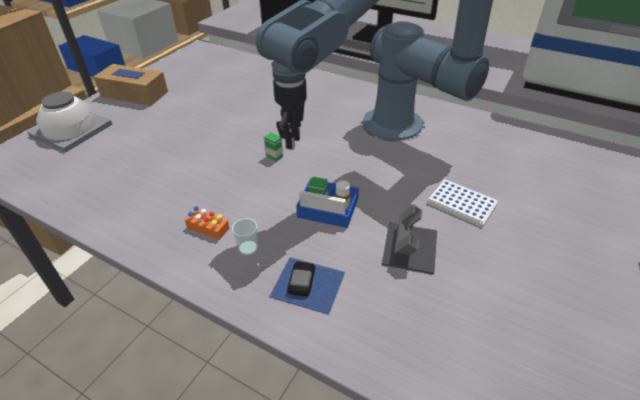

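View pics/s21c.png

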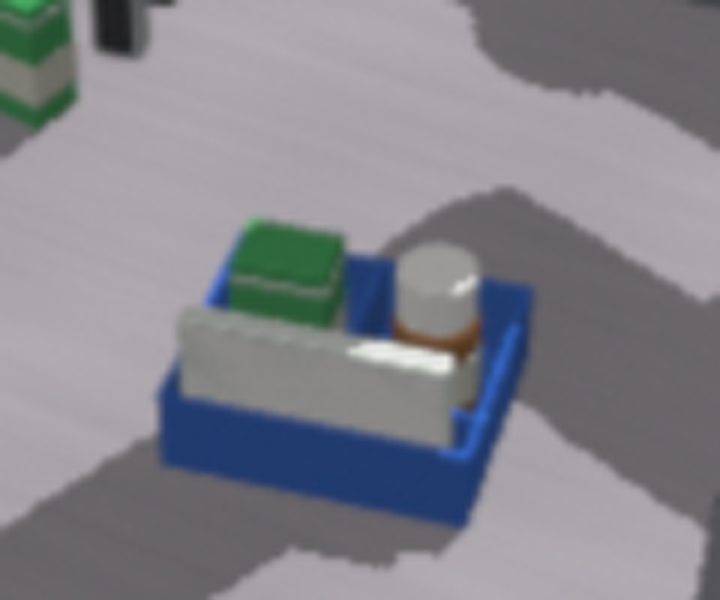

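View pics/w21.png

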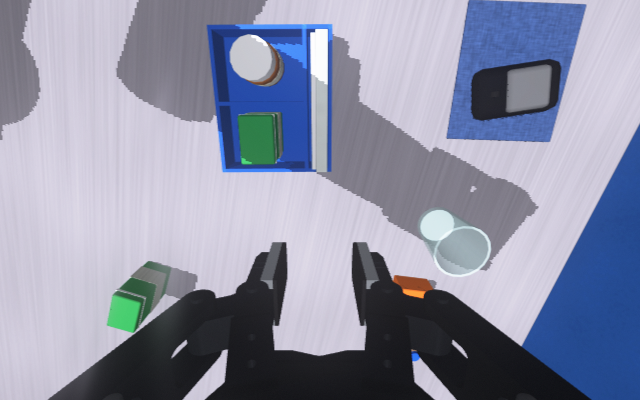

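All three items stand in the caddy, the plate's top edge runs parallel to the rim, and the bystanders are where they were at the start. I'll let the arm settle for a few rows, check for drift and hand in.

Call:
arm_command:
  jaw: [0.2,0.2,0.2,0.2]
  xyz:
    - [0,0,0]
    - [0,0,0]
    - [0,0,0]
    - [0,0,0]
  yaw: [0,0,0,0]

```text
time: 30.1
tool_pos: [0.5711, -0.0484, 0.2379]
eef_rot: [-0.0, 0.994, 0.109, -0.0]
wrist_force: [0.2, -0.4, -0.1]
grip_width: 0.0342
```

```bash
python3 - <<'E'
from h import *
s=snapshot("scene");a=cv2.imread("pics/s21.png").astype(int)
print("change caddy region",np.abs(s["frame"][175:225,290:360].astype(int)-a[175:225,290:360]).mean())
o=observe();print(o["time"],o["wrist_force"])
print(job_done())
E
```

```text
change caddy region 0.6643809523809524
30.15 [ 0.74614542 -1.15627672  0.079496  ]
the job is handed in; nothing more can be done
None
```

The caddy is loaded and the job was handed in at about 30 s, with the robot clear of everything.

- **Bottle and carton:** The bottle went into the left cell first. The carton, the farther of the two look-alikes, then went into the right cell. I lowered each until the force showed floor contact, then released it.
- **Plate:** The commands cannot tilt the tool, so I pinched the smaller plate's upper edge with the tool vertical and drew it up along its slope. Once free it swung upright and lay flush with the pads, and I stood it on its long edge in the slot. I pressed it to about 23 N before letting go. Its wells face the cells.

**Final checks:** The last scene and wrist pictures show all three upright in place. The beaker, mouse and tube stand look unmoved, judged by eye. The caddy region did not change between the last two scene pictures, and the wrist force was near zero.

**Disagreement:** Floor contact for the plate came at a TCP height of about 79 mm against the 76 mm I expected. The camera readings of its top edge ranged from 85 to 96 mm around the expected 89 mm. I put this down to measuring error and a slight tilt in the grip, because the plate did not move when released.

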